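# Get the small pot from behind the seasoning jars and put the jars back

### The job

The small steel pot on the wooden board stands hemmed in behind three seasoning jars: first move all three jars onto the white side tray, standing upright, without shifting the pot; then, with all the jars still on the tray, set the pot upright in the middle of the scale's weighing plate. Only after that put every jar back upright in the middle of the coaster of its own lid colour, without tipping anything over or dropping it, and leave the pot on the scale.

Things in the scene. Friction and masses are not known exactly. Their poses are not given: they have to be found in the camera images.
- jar_red_center (a point): Centre (half-way up) of the loose seasoning jar with the red lid: upright cylinder, 56 mm diameter, 140 mm tall (lid = top 32 mm, same diameter), 0.25 kg, z up. Starts on the red coaster. Pot (50 mm tall) and two shakers (58 mm) stand close by, so at the board grip the jar in its upper third (90 to 120 mm above its foot), fingers closing across the row of jars (board's x).
- jar_yellow_center (a point): Centre (half-way up) of the loose seasoning jar with the yellow lid: upright cylinder, 56 mm diameter, 140 mm tall (lid = top 32 mm, same diameter), 0.25 kg, z up. Starts on the yellow coaster. Pot (50 mm tall) and two shakers (58 mm) stand close by, so at the board grip the jar in its upper third (90 to 120 mm above its foot), fingers closing across the row of jars (board's x).
- jar_green_center (a point): Centre (half-way up) of the loose seasoning jar with the green lid: upright cylinder, 56 mm diameter, 140 mm tall (lid = top 32 mm, same diameter), 0.25 kg, z up. Starts on the green coaster. Pot (50 mm tall) and two shakers (58 mm) stand close by, so at the board grip the jar in its upper third (90 to 120 mm above its foot), fingers closing across the row of jars (board's x).
- coaster_red: Fixed red round coaster on the board, 82 mm diameter, 3 mm thick; origin at the centre of its underside, 12 mm above the table (its top is 15 mm above the table), z up. The three coasters stand in a row along the board's y axis, 90 mm apart.
- coaster_yellow: Fixed yellow round coaster on the board, 82 mm diameter, 3 mm thick; origin at the centre of its underside, 12 mm above the table (its top is 15 mm above the table), z up. The three coasters stand in a row along the board's y axis, 90 mm apart.
- coaster_green: Fixed green round coaster on the board, 82 mm diameter, 3 mm thick; origin at the centre of its underside, 12 mm above the table (its top is 15 mm above the table), z up. The three coasters stand in a row along the board's y axis, 90 mm apart.
- pot_center (a point): Centre (half-way up) of the small loose open steel pot: 56 mm outside diameter, 50 mm tall, wall 3 mm, 0.15 kg, z up. It starts on the wooden board (12 mm thick) behind the jar row, about 8 mm clear of it; a shaker (34 mm wide, 58 mm tall) stands at each rear corner. Its axes start along the board's: x from the row towards the pot, y along the row. With the jars gone, grip it from outside along y.
- scale_plate (a point): Middle of the top of the aluminium weighing plate (150 x 170 mm, rigid, flat, 48 mm above the table, middle marked by a grey 80 mm circle) of the fixed blue kitchen scale (230 x 190 mm); axes along the scale's edges, z up. Left or right of the board.
- tray: Fixed shallow white side tray, 300 mm along its x by 130 mm along its y, rim 12 mm high, walls 4 mm, inner floor 4 mm above the table. Origin at the centre of its underside, z up. Left or right of the board, opposite the scale; empty at the start, room for the three jars in a row along its x (85 mm apart).

How it is judged:
On the way, in this order (a step that is already met when the one before it is completed fails the run):
1. all three jars stand released on the side tray, the pot is still in its place on the board (within 25 mm) (x of jar_red_center in the frame of tray between -0.122 and 0.122 m and y of jar_red_center in the frame of tray between -0.038 and 0.038 m and height (world z) of jar_red_center between 0.064 and 0.084 m and angle between each of jar_red_center, jar_yellow_center, jar_green_center's own z axis and vertical below 0.15 rad and linear speed of each of jar_red, jar_yellow, jar_green below 0.03 m/s and x of jar_yellow_center in the frame of tray between -0.122 and 0.122 m and y of jar_yellow_center in the frame of tray between -0.038 and 0.038 m and height (world z) of jar_yellow_center between 0.064 and 0.084 m and x of jar_green_center in the frame of tray between -0.122 and 0.122 m and y of jar_green_center in the frame of tray between -0.038 and 0.038 m and height (world z) of jar_green_center between 0.064 and 0.084 m and contact force between the fingers and jar_red below 0.1 N and contact force between the fingers and jar_yellow below 0.1 N and contact force between the fingers and jar_green below 0.1 N and distance of pot_center from where it was at the start of the episode below 0.025 m), for 0.2 s.
2. the pot stands released in the middle of the weighing plate (within 15 mm), all three jars are still on the tray (horizontal distance between pot_center and scale_plate below 0.015 m and height (world z) of pot_center between 0.067 and 0.08 m and angle between pot_center's own z axis and vertical below 0.1 rad and linear speed of pot below 0.02 m/s and contact force between the fingers and pot below 0.1 N and x of jar_red_center in the frame of tray between -0.122 and 0.122 m and y of jar_red_center in the frame of tray between -0.038 and 0.038 m and height (world z) of jar_red_center between 0.064 and 0.084 m and angle between each of jar_red_center, jar_yellow_center, jar_green_center's own z axis and vertical below 0.15 rad and linear speed of each of jar_red, jar_yellow, jar_green below 0.03 m/s and x of jar_yellow_center in the frame of tray between -0.122 and 0.122 m and y of jar_yellow_center in the frame of tray between -0.038 and 0.038 m and height (world z) of jar_yellow_center between 0.064 and 0.084 m and x of jar_green_center in the frame of tray between -0.122 and 0.122 m and y of jar_green_center in the frame of tray between -0.038 and 0.038 m and height (world z) of jar_green_center between 0.064 and 0.084 m), for 0.2 s.
At the end, for the whole second after the job is handed in: The pot stands upright and at rest within 15 mm of the middle of the weighing plate; each jar stands upright and at rest on the coaster of its lid colour, within 13 mm of its middle; everything is released (horizontal distance between pot_center and scale_plate below 0.015 m and height (world z) of pot_center between 0.067 and 0.08 m and angle between each of pot_center, jar_red_center, jar_yellow_center, jar_green_center's own z axis and vertical below 0.1 rad and linear speed of each of pot, jar_red, jar_yellow, jar_green below 0.02 m/s and horizontal distance between jar_red_center and coaster_red below 0.013 m and height (world z) of jar_red_center between 0.079 and 0.091 m and horizontal distance between jar_yellow_center and coaster_yellow below 0.013 m and height (world z) of jar_yellow_center between 0.079 and 0.091 m and horizontal distance between jar_green_center and coaster_green below 0.013 m and height (world z) of jar_green_center between 0.079 and 0.091 m and contact force between the fingers and pot below 0.1 N and contact force between the fingers and jar_red below 0.1 N and contact force between the fingers and jar_yellow below 0.1 N and contact force between the fingers and jar_green below 0.1 N); the robot touches nothing.
It fails at once if a jar or the pot is tipped over (more than 40 degrees) (angle between any of pot_center, jar_red_center, jar_yellow_center, jar_green_center's own z axis and vertical above 0.7 rad).
It fails at once if a jar or the pot is dropped (falls freely faster than 0.8 m/s) ((linear speed of pot above 0.8 m/s and contact force between the fingers and pot below 0.1 N) or (linear speed of jar_red above 0.8 m/s and contact force between the fingers and jar_red below 0.1 N) or (linear speed of jar_yellow above 0.8 m/s and contact force between the fingers and jar_yellow below 0.1 N) or (linear speed of jar_green above 0.8 m/s and contact force between the fingers and jar_green below 0.1 N)).
It also fails if it takes over 141 s, if anything falls off the work surface, if the arm or the gripper's body presses on something with over 40 N, if the wrist force passes 120 N, or if a joint passes its speed limit or range.

### The arm

A 6-joint arm with a two-finger parallel gripper is mounted at the origin on the work surface. World frame = base frame: x ahead of the robot, y to its left, z up, the work surface at z = 0. Lengths are in m, angles in rad, forces in N, time in s.
With the tool pointing down it reaches from about 0.375 to 0.9 m from the base axis. Payload 3.1 kg.
Tool frame: the origin (TCP) lies on the centre line of the jaws, within the pads' length; the fingertips stand 19 mm ahead of it and the grasp point (between the pads) is the TCP; z points along the fingers, y is the direction in which the jaws open and shut (so a half turn about z gives the same grasp; the last joint's range is limited). The gripper opens to 85 mm and grips with 20 to 120 N. Pads are 22 mm wide; open, the fingers measure 114 mm over their backs; the gripper's body (76 mm by 85 mm) begins 54 mm behind the grasp point. The pads swing forward as they close: fully open they stand 13 mm farther back than shut.
Start: joints at [-1.389, 0.527, 1.433, -0, 1.181, -0.178], TCP at [0.22, -0.585, 0.25] pointing down, gripper open.
Joint ranges: [-3.08, 3.08], [-0.75, 2.2], [0.22, 2.44], [-1.43, 4.57], [0, 2.65], [-2.85, 2.85]. Speed limits (rad/s): [2.79, 2.79, 3.14, 3.14, 3.14, 3.14].

### API

Orientations are given as a unit quaternion [x, y, z, w].
In Python, from station import manip, imaging, workorder gives the robot as it stands.
- The arm moves only by the shell command python3 -m creep 'ROWS' [FORCE]. ROWS is a JSON object of lists of equal length, an entry for each row: "claw": the finger opening in cm, from 0 to 8.54; "dp": the shift along the tool's x, y, z in cm, a list of three; "roll": the turn about the tool's z in rad. In form: {"claw": [claw, ...], "dp": [[dx, dy, dz], ...], "roll": [roll, ...]}. A call has 1 to 12 rows; each row is the pose to reach, as a shift and turn from the pose commanded when the call began, along the tool's axes at that moment; what a row does not reach only later rows make up. A row lasts 1/10 s, in which the tool goes at most 50 mm and 8.59 degrees, less where a joint would pass 70% of its speed; a pose out of reach is approached as far as the arm can. A call with a gripper value outside its range is refused whole. The fingers move at their own pace and stop on an object; FORCE is the grip in N (left out, the last holds). Time passes only in rows, so rows that repeat a pose let the fingers close. It gives the time, the measured TCP pose, the force and the opening at its end, in the units of the state.
- manip.sense(): the state, without advancing time (a new reading comes with each control period).
- imaging.snapshot(name): name is "scene" or "top" or "wrist"; returns a dict with "image" (420x560x3 uint8, red, green, blue), "z_map" (420x560 float32, m along the optical axis (not along the pixel's ray), 0 where there is no reading), "vfov" (degrees; the focal length in pixels is half the picture's height over the tangent of half this angle, whatever the lens; pixels are square), "cx", "cy" (the principal point, pixels), "R" (3x3) and "t" (3): a world point X has camera coordinates R X + t. Camera axes: x right, y down, z forward; pixel columns grow to the right and rows downward; lengths in m; the calibration is good to about 2 mm. A picture is of the moment at which its call begins.
- workorder.sign_off(): hands the job in, once; it reports no verdict.
The state is a dict: "t": time; "q": joint angles; "qd": joint speeds; "tau": joint torques, N m; "tcp_pos": TCP position; "tool_rot": TCP orientation; "force": force on the tool from outside, world axes, zero at the start; "ft_torque": the same for the moment, N m; "finger_gap": opening from 0.0 (shut) to 1.0 (fully open).
Only numpy, scipy, OpenCV 4.12 (cv2) and the standard library are available. Lean on these libraries where they do the work, as an engineer would, in place of code of your own. Each camera call takes 0.05 s, during which the arm holds its last target.

## Working session

There is one attempt and no reset: what is moved stays moved. The work goes in short steps, Python scripts to look and compute and a shell command to move; the robot and the scene stay as the last step left them, time stands still between calls to the robot, and variables do not carry over. Pictures are saved under pics/ and viewed, and the job is handed in when it is done.

```bash
mkdir -p pics; ls; python3 - <<'E'
from station import manip, imaging
import cv2
s=manip.sense();print({k:s[k] for k in('t','tcp_pos','tool_rot','finger_gap')})
for n in('scene','top'):
    d=imaging.snapshot(n);cv2.imwrite(f'pics/{n}0.png',d['image'][:,:,::-1]);print(n,d['vfov'],d['cx'],d['cy'],d['R'],d['t'])
    import pickle;pickle.dump(d,open(f'{n}0.pkl','wb'))
E
```

```text
pics
{'t': 0.0, 'tcp_pos': array([ 0.21993955, -0.58429056,  0.2493308 ]), 'tool_rot': array([ 9.83866349e-01,  1.78901681e-01,  1.32421657e-06, -1.09323810e-03]), 'finger_gap': 1.0046630366166343}
scene 50.53615213238984 278.90741036453426 212.3048382139506 [[-0.25181767  0.96775129  0.00673036]
 [ 0.79759687  0.21147067 -0.56490653]
 [-0.5481123  -0.13688533 -0.82512745]] [ 0.11471794 -0.36737271  1.42957718]
top 43.87401031052563 287.8087852109636 210.76188528196136 [[ 0.02244164 -0.99967735  0.01189841]
 [-0.99463243 -0.02352767 -0.10076101]
 [ 0.10100844 -0.0095733  -0.99483951]] [-0.01894222  0.55146725  1.26212341]
```

View pics/scene0.png

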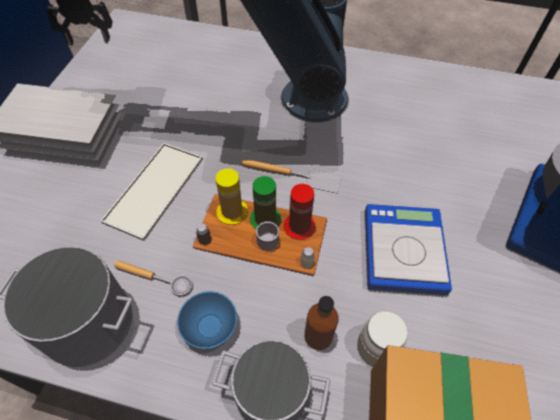

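View pics/top0.png

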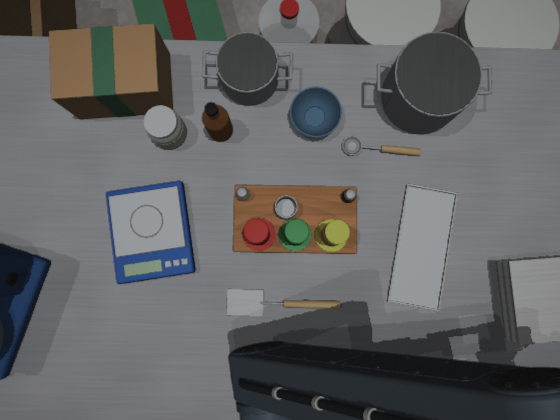

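The top view shows the scale at the left (circle about 147,221), the board in the middle with the lids red (256,232), green (296,232) and yellow (337,232), the pot at (286,208), and the tray at the right, centred near (422,247). Next I'll measure these.

```bash
cat > h.py <<'E'
import numpy as np, cv2, pickle
def f(d): return d['image'].shape[0]/2/np.tan(np.radians(d['vfov'])/2)
def ray(d,uv,z):
    uv=np.atleast_2d(np.float64(uv)); F=f(d)
    r=np.c_[(uv[:,0]-d['cx'])/F,(uv[:,1]-d['cy'])/F,np.ones(len(uv))]@d['R']   # R^T r
    C=-d['R'].T@d['t']; s=(z-C[2])/r[:,2]; return C+r*s[:,None]
def cloud(d):
    v,u=np.mgrid[:420,:560]; F=f(d); Z=d['z_map'].astype(float)
    P=np.stack([(u-d['cx'])/F*Z,(v-d['cy'])/F*Z,Z],-1)-d['t']
    return P@d['R']
def proj(d,X):
    c=np.atleast_2d(X)@d['R'].T+d['t'];return c[:,:2]/c[:,2:]*f(d)+[d['cx'],d['cy']]
def circ(P):
    A=np.c_[2*P,np.ones(len(P))];b=(P**2).sum(1);s=np.linalg.lstsq(A,b,rcond=None)[0]
    return s[:2],np.sqrt(s[2]+s[0]**2+s[1]**2)
def masks(d):
    hsv=cv2.cvtColor(d['image'],cv2.COLOR_RGB2HSV);H,S,V=[hsv[...,i].astype(int) for i in range(3)]
    ok=(S>140)&(V>50)
    return dict(red=ok&((H<5)|(H>174)),yellow=ok&(H>23)&(H<34),green=ok&(H>45)&(H<85))
E
python3 - <<'E'
from h import *
for n in('top','scene'):
    d=pickle.load(open(n+'0.pkl','rb'));P=cloud(d)
    print(n,'table z',np.median(P[...,2][(abs(P[...,0]-.45)<.04)&(abs(P[...,1]-.25)<.04)]) )
    for k,m in masks(d).items():
        for lo,hi,zz in((.145,.165,.155),(.005,.025,.015)):
            mm=m&(P[...,2]>lo)&(P[...,2]<hi)&(abs(P[...,1])<.3)&(P[...,0]<.8)
            if mm.sum()<20: continue
            q=P[mm];v,u=np.where(mm)
            R=ray(d,np.c_[u,v],zz)[:,:2]; c,r=cv2.minEnclosingCircle(R.astype(np.float32))
            print(k,zz,mm.sum(),'med z',np.median(q[:,2]).round(4),'minencl',np.round(c,4),round(r,4),'mean',R.mean(0).round(4))
    # board orange, pot
    if n=='top':
        c=d['image'][160:330,80:480];cv2.imwrite('pics/crop0.png',cv2.resize(c[:,:,::-1],None,fx=2,fy=2,interpolation=cv2.INTER_CUBIC))
        cv2.imwrite('pics/crop1.png',cv2.resize(d['image'][175:265,225:365][:,:,::-1],None,fx=5,fy=5,interpolation=cv2.INTER_CUBIC))
E
```

```text
top table z 0.038242294046680864
red 0.155 477 med z 0.155 minencl [0.4931 0.0659] 0.0277 mean [0.4931 0.0656]
red 0.015 290 med z 0.0147 minencl [0.4934 0.0645] 0.0403 mean [0.4826 0.0548]
yellow 0.155 20 med z 0.1522 minencl [ 0.4951 -0.1143] 0.0277 mean [ 0.4909 -0.0941]
yellow 0.015 98 med z 0.0147 minencl [ 0.4934 -0.1147] 0.0394 mean [ 0.4974 -0.0865]
scene table z 0.03901408787388494
red 0.155 407 med z 0.1556 minencl [0.5008 0.066 ] 0.0311 mean [0.5009 0.0648]
red 0.015 264 med z 0.0159 minencl [0.4967 0.0633] 0.0399 mean [0.5107 0.0661]
yellow 0.155 355 med z 0.1558 minencl [ 0.4993 -0.116 ] 0.0286 mean [ 0.4999 -0.1159]
yellow 0.015 170 med z 0.0156 minencl [ 0.4881 -0.0739] 0.0833 mean [ 0.5132 -0.1161]
green 0.155 322 med z 0.1559 minencl [ 0.4996 -0.0257] 0.0274 mean [ 0.4995 -0.0258]
green 0.015 71 med z 0.0166 minencl [ 0.4968 -0.0267] 0.0389 mean [ 0.5046 -0.0454]
```

```bash
python3 - <<'E'
from h import *
d=pickle.load(open('top0.pkl','rb'))
cv2.imwrite('pics/crop2.png',cv2.resize(d['image'][170:320,370:470][:,:,::-1],None,fx=4,fy=4,interpolation=cv2.INTER_CUBIC))
cv2.imwrite('pics/crop3.png',cv2.resize(d['image'][170:290,95:205][:,:,::-1],None,fx=5,fy=5,interpolation=cv2.INTER_CUBIC))
E
```

```text
(no output)
```

View pics/crop1.png

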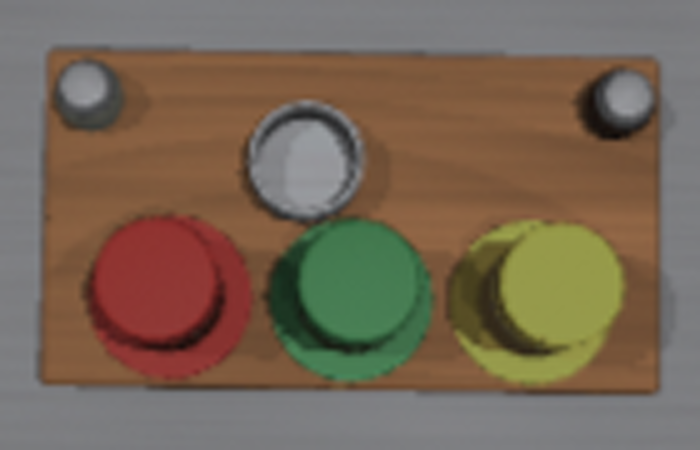

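View pics/crop2.png

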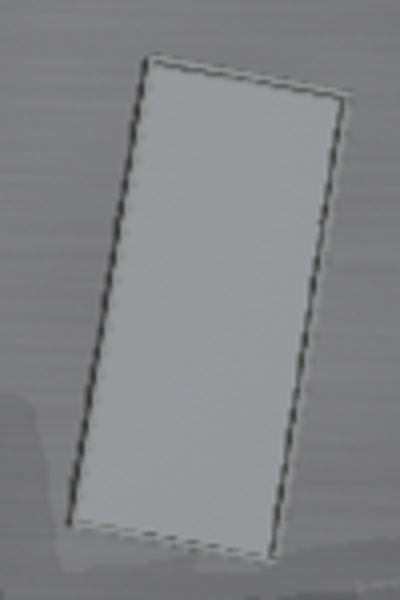

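View pics/crop3.png

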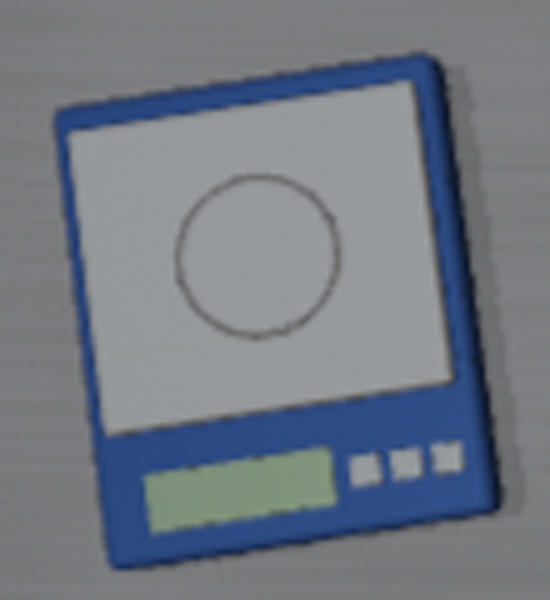

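```bash
python3 - <<'E'
from h import *
d=pickle.load(open('top0.pkl','rb'))
def px(l,ox,oy,s): return (np.float64(l)+.5)/s-.5+[ox,oy]
L=px([[156,281],[359,282],[561,284]],225,175,5);print('lids',ray(d,L,.155)[:,:2].round(4))
C=px([[169,296],[350,300],[530,303]],225,175,5);print('coasters',ray(d,C,.015)[:,:2].round(4))
print('pot',ray(d,px([[305,160]],225,175,5),.062)[:,:2].round(4))
print('shakers',ray(d,px([[84,83],[629,94]],225,175,5),.07)[:,:2].round(4))
B=ray(d,px([[48,48],[658,60],[659,391],[41,382]],225,175,5),.012)[:,:2];print('board',B.round(4))
T=ray(d,px([[146,57],[348,93],[273,560],[69,524]],370,170,4),.012)[:,:2];print('tray',T.round(4),T.mean(0),np.linalg.norm(np.diff(T,axis=0),axis=1))
print('trayang',np.arctan2(*(T[0]-T[3])[::-1]),np.arctan2(*(T[1]-T[2])[::-1]))
S=ray(d,px([[258,257]],95,170,5),.048)[:,:2];P=ray(d,px([[68,131],[414,80],[454,380],[106,433]],95,170,5),.048)[:,:2]
print('scale',S,P.mean(0),P.round(4))
D=pickle.load(open('scene0.pkl','rb'))
o=D['image'][130:300,90:270];cv2.imwrite('pics/s1.png',cv2.resize(o[:,:,::-1],None,fx=3.5,fy=3.5,interpolation=cv2.INTER_CUBIC))
o=D['image'][160:280,190:335];cv2.imwrite('pics/s2.png',cv2.resize(o[:,:,::-1],None,fx=5,fy=5,interpolation=cv2.INTER_CUBIC))
E
```

```text
lids [[ 0.4925  0.065 ]
 [ 0.4941 -0.0251]
 [ 0.4953 -0.1149]]
coasters [[ 0.4938  0.0655]
 [ 0.4939 -0.0246]
 [ 0.4945 -0.1142]]
pot [[ 5.583e-01 -4.000e-04]]
shakers [[ 0.592   0.1066]
 [ 0.593  -0.1554]]
board [[ 0.6173  0.1299]
 [ 0.6187 -0.1774]
 [ 0.4523 -0.1794]
 [ 0.4498  0.1279]]
tray [[ 0.6287 -0.3035]
 [ 0.6088 -0.4313]
 [ 0.3171 -0.3819]
 [ 0.3363 -0.2558]] [ 0.47273892 -0.34312352] [0.12928048 0.29582729 0.12755816]
trayang -0.161946597537251 -0.1677806959776879
scale [[0.51668267 0.33643545]] [0.51764027 0.33517759] [[0.576  0.4316]
 [0.6051 0.2648]
 [0.4594 0.2392]
 [0.4301 0.4051]]
```

View pics/s2.png

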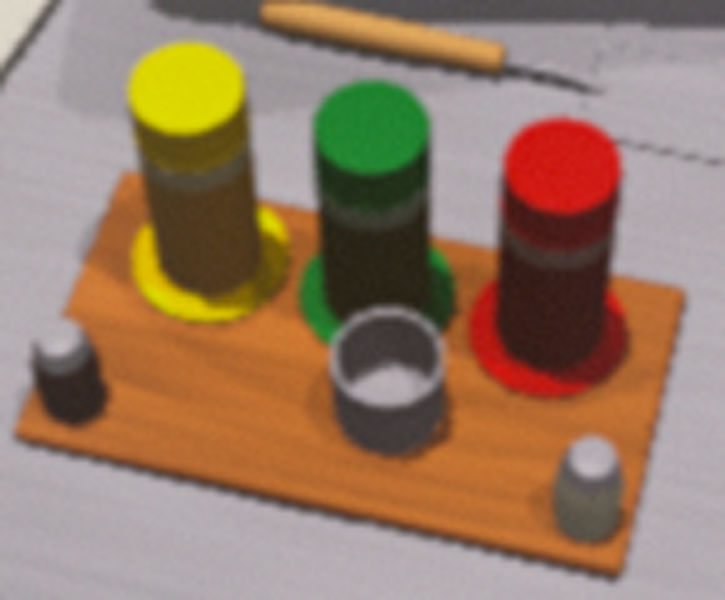

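The scene crop agrees with the top view: lids in the order yellow, green, red, the pot between green and red, and shakers at the rear corners. I'll move over the yellow jar, with the jaws along world x, and use the wrist camera there.

```bash
python3 - <<'E'
import numpy as np
c=.3598
x=np.array([np.cos(c),np.sin(c)]);y=np.array([np.sin(c),-np.cos(c)])
D=np.array([.45,-.115])-[.22,-.585];print(D@x*100,D@y*100,np.linalg.norm(D), 'roll',c-np.pi/2)
E
sed -n 1,1p /dev/null
```

```text
38.07533817824975 -35.892459132969925 0.5232590180780452 roll -1.2109963267948967
```

```bash
python3 -m creep '{"claw":[8.5,8.5,8.5,8.5,8.5,8.5,8.5,8.5,8.5,8.5,8.5,8.5],"dp":[[38.1,-35.9,-3],[38.1,-35.9,-3],[38.1,-35.9,-3],[38.1,-35.9,-3],[38.1,-35.9,-3],[38.1,-35.9,-3],[38.1,-35.9,-3],[38.1,-35.9,-3],[38.1,-35.9,-3],[38.1,-35.9,-3],[38.1,-35.9,-3],[38.1,-35.9,-3]],"roll":[-1.211,-1.211,-1.211,-1.211,-1.211,-1.211,-1.211,-1.211,-1.211,-1.211,-1.211,-1.211]}' 40
python3 - <<'E'
from h import *
from station import imaging,manip
print(manip.sense()['tcp_pos'],manip.sense()['tool_rot'])
for n in('wrist','top'):
    d=imaging.snapshot(n);pickle.dump(d,open(n+'1.pkl','wb'));cv2.imwrite(f'pics/{n}1.png',d['image'][:,:,::-1])
    print(n,d['vfov'],d['R'].round(3).tolist(),(-d['R'].T@d['t']).round(4))
E
```

```text
t: 1.3
tcp_pos: [0.4509, -0.1119, 0.2803]
tool_rot: [0.705, 0.709, 0.0, -0.0]
force: [-0.7, -1.1, -0.1]
finger_gap: 0.998
[ 0.45090336 -0.11186852  0.28030889] [ 7.05266982e-01  7.08941699e-01  3.09656831e-04 -2.36373529e-04]
wrist 70.00651752462713 [[1.0, 0.004, -0.0], [0.004, -0.946, 0.324], [0.001, -0.324, -0.946]] [ 0.4505 -0.028   0.4024]
top 43.87401031052563 [[0.022, -1.0, 0.012], [-0.995, -0.024, -0.101], [0.101, -0.01, -0.995]] [0.4214 0.0061 1.3114]
```

View pics/wrist1.png

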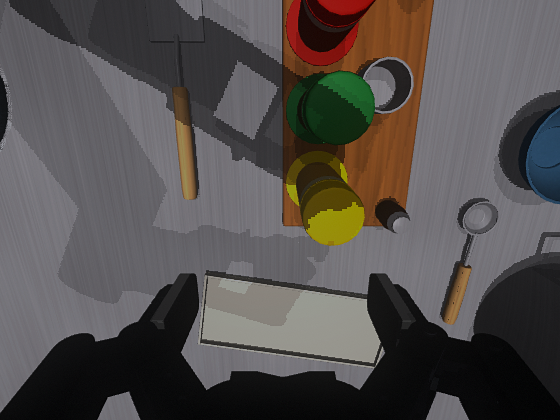

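The wrist view shows yellow lid at (333,216), green at (340,107), the pot at (387,85) and the tray between the fingers. I'll measure with this as well, and crop it for the tray corners.

```bash
python3 - <<'E'
from h import *
d=pickle.load(open('wrist1.pkl','rb'));P=cloud(d)
hsv=cv2.cvtColor(d['image'],cv2.COLOR_RGB2HSV)
for k,m in masks(d).items():
    for lo,hi,zz in((.151,.16,.155),(.01,.02,.015)):
        mm=m&(P[...,2]>lo)&(P[...,2]<hi)
        v,u=np.where(mm)
        if len(u)<50: continue
        R=ray(d,np.c_[u,v],zz)[:,:2].astype(np.float32);c,r=cv2.minEnclosingCircle(R);print(k,zz,len(u),np.median(P[mm][:,2]),np.round(c,4),round(r,4),R.mean(0).round(4))
mm=(P[...,2]>.0585)&(P[...,2]<.066)&(abs(P[...,1])<.06)&(P[...,0]>.5)&(hsv[...,1]<60)
v,u=np.where(mm);R=ray(d,np.c_[u,v],.062)[:,:2].astype(np.float32);print('pot',len(u),cv2.minEnclosingCircle(R),R.mean(0))
for n,(a,b,c_,e,s) in dict(w2=(60,240,270,430,4),w3=(260,375,190,390,4)).items():
    cv2.imwrite(f'pics/{n}.png',cv2.resize(d['image'][a:b,c_:e][:,:,::-1],None,fx=s,fy=s,interpolation=cv2.INTER_CUBIC))
E
```

```text
red 0.155 623 0.15314916107348273 [0.4939 0.0462] 0.0197 [0.4939 0.0427]
red 0.015 1474 0.013391554505416106 [0.4942 0.0639] 0.0407 [0.4873 0.048 ]
yellow 0.155 2453 0.1533962117207359 [ 0.5013 -0.0923] 0.0504 [ 0.4963 -0.1152]
yellow 0.015 753 0.013434846477078537 [ 0.4954 -0.1148] 0.0404 [ 0.4885 -0.0997]
green 0.155 1500 0.15330990228670807 [ 0.496  -0.0243] 0.0264 [ 0.5008 -0.0143]
green 0.015 380 0.013360196009469933 [ 0.4898 -0.0265] 0.0393 [ 0.4632 -0.0228]
pot 375 ((0.559146523475647, -0.00128792820032686), 0.027824977412819862) [0.56533873 0.00258694]
```

View pics/w3.png

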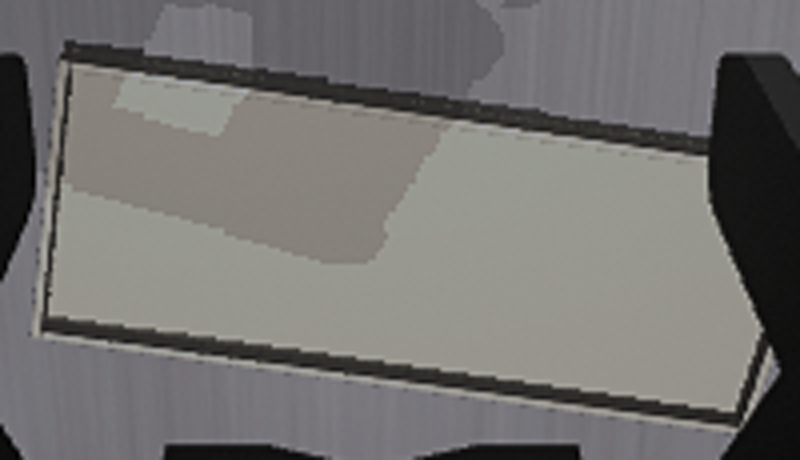

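View pics/s1.png

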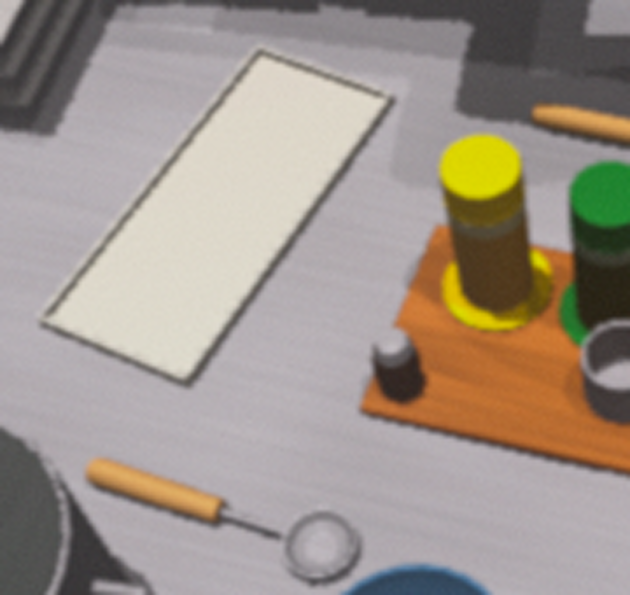

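```bash
python3 - <<'E'
from h import *
def px(l,ox,oy,s): return (np.float64(l)+.5)/s-.5+[ox,oy]
D=pickle.load(open('scene0.pkl','rb'))
T=ray(D,px([[260,50],[393,98],[189,383],[42,322]],90,130,3.5),.012)[:,:2];print(T.round(4),T.mean(0))
L=ray(D,px([[562,166],[372,127],[187,88]],190,160,5),.155)[:,:2];print('lids',L)
d=pickle.load(open('wrist1.pkl','rb'))
T=ray(d,px([[64,58],[38,333],[737,425]],190,260,4),.012)[:,:2];print('wrist tray',T.round(4),(T[0]+T[2])/2)
E
```

```text
[[ 0.3204 -0.3814]
 [ 0.3418 -0.2563]
 [ 0.6336 -0.3037]
 [ 0.613  -0.4295]] [ 0.47723483 -0.34271505]
lids [[ 0.4971993   0.06448251]
 [ 0.49779089 -0.02583379]
 [ 0.49779354 -0.11603975]]
wrist tray [[ 0.3378 -0.2553]
 [ 0.3174 -0.3812]
 [ 0.6042 -0.4274]] [ 0.47100029 -0.34134304]
```

```bash
python3 -m creep '{"claw":[8.5,8.5,8.5,8.5,8.5],"dp":[[0,4.6,0],[0,4.6,4],[0,4.6,7],[0,4.6,7],[0,4.6,7]],"roll":[0,0,0,0,0]}' 40; python3 - <<'E'
from station import manip
s=manip.sense();print(s['tcp_pos'],s['tool_rot'])
E
```

```text
t: 1.9
tcp_pos: [0.4958, -0.116, 0.2102]
tool_rot: [0.708, 0.706, -0.0, -0.001]
force: [0.5, 0.6, 0.5]
finger_gap: 0.995
[ 0.49582099 -0.1160036   0.21016234] [ 7.07788573e-01  7.06423966e-01 -3.43319117e-04 -6.30603551e-04]
```

```bash
python3 -m creep '{"claw":[8.5,8.5,8.5,8.5,8.5,5,5,5,5,5,5],"dp":[[0,0,2.5],[0,0,5],[0,0,7],[0,0,9],[0,0,9],[0,0,9],[0,0,9],[0,0,9],[0,0,9],[0,0,9],[0,0,9]],"roll":[0,0,0,0,0,0,0,0,0,0,0]}' 40
```

```text
t: 3.0
tcp_pos: [0.4971, -0.1154, 0.1222]
tool_rot: [0.707, 0.707, 0.0, 0.002]
force: [-1.8, -0.7, 7.1]
finger_gap: 0.644
```

```bash
python3 -m creep '{"claw":[5,5,5,5,5,5],"dp":[[0,0,0],[0,0,-1],[0,0,-3],[0,0,-5],[0,0,-7.5],[0,0,-7.5]],"roll":[0,0,0,0,0,0]}' 40
```

```text
t: 3.6
tcp_pos: [0.4984, -0.1156, 0.1989]
tool_rot: [0.707, 0.707, 0.001, 0.004]
force: [1.6, -0.2, -2.4]
finger_gap: 0.649
```

```bash
python3 -m creep '{"claw":[5,5,5,5,5,5,5,5,5,5,5],"dp":[[-1,0.3,0],[-3.5,1,0],[-7,2,0],[-11,3.2,0],[-15,4.3,0],[-19,5.5,0],[-22,6.4,0],[-23.8,6.9,0],[-24.4,7,0],[-24.4,7,0],[-24.4,7,0]],"roll":[0,0,0,0,0,0,0,0,0,0,0]}' 40; python3 - <<'E'
from h import *
from station import imaging,manip
s=manip.sense();print(s['tcp_pos'],s['qd'].round(3),s['force'])
d=imaging.snapshot('wrist');cv2.imwrite('pics/wr2.png',d['image'][:,:,::-1])
d=imaging.snapshot('top');cv2.imwrite('pics/top2.png',d['image'][:,:,::-1])
E
```

```text
t: 4.7
tcp_pos: [0.5654, -0.3574, 0.1942]
tool_rot: [0.707, 0.707, 0.0, -0.002]
force: [-0.1, -0.2, -1.9]
finger_gap: 0.647
[ 0.56539262 -0.35744752  0.19419625] [ 0.012 -0.014  0.004  0.    -0.003  0.001] [-0.09657269 -0.22306189 -1.88043929]
```

View pics/wr2.png

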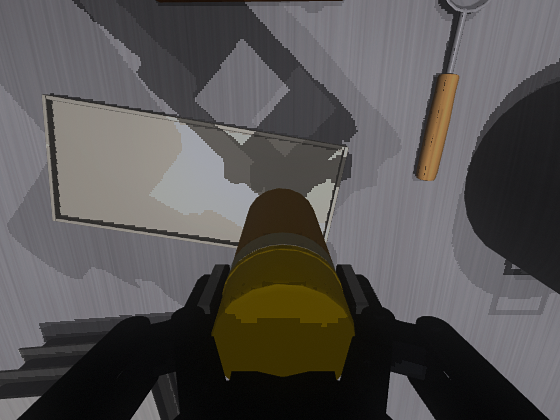

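The jar hangs over the far end of the tray, as planned (base near 280,215). Lowering it now.

```bash
python3 -m creep '{"claw":[5,5,5,5,5,5,5,5],"dp":[[0,0,1],[0,0,3],[0,0,5],[0,0,6.8],[0,0,7.8],[0,0,8],[0,0,8.1],[0,0,8.1]],"roll":[0,0,0,0,0,0,0,0]}' 40
```

```text
t: 5.6
tcp_pos: [0.5668, -0.3591, 0.1151]
tool_rot: [0.707, 0.707, 0.0, 0.001]
force: [0.4, -1.0, -1.2]
finger_gap: 0.645
```

```bash
python3 -m creep '{"claw":[5,5,5,5],"dp":[[0,0,0.2],[0,0,0.3],[0,0,0.4],[0,0,0.4]],"roll":[0,0,0,0]}' 40
```

```text
t: 6.0
tcp_pos: [0.5665, -0.3591, 0.1113]
tool_rot: [0.707, 0.707, -0.0, 0.001]
force: [-1.4, 0.4, 3.5]
finger_gap: 0.649
```

```bash
python3 -m creep '{"claw":[6,7,8.5,8.5,8.5,8.5,8.5,8.5,8.5,8.5,8.5,8.5],"dp":[[0,0,0],[0,0,0],[0,0,0],[0,0,0],[0,0,-3],[0,0,-6],[0,0,-9.5],[0,0,-9.5],[5,-1.1,-9.5],[10,-2.2,-9.5],[15,-3.2,-9.5],[20,-4.3,-9.5]],"roll":[0,0,0,0,0,0,0,0,0,0,0,0]}' 40
python3 -m creep '{"claw":[8.5,8.5,8.5,8.5,8.5,8.5],"dp":[[5,-1.1,0],[10,-2.2,0],[13.4,-2.95,0],[13.4,-2.95,0],[13.4,-2.95,0],[13.4,-2.95,0]],"roll":[0,0,0,0,0,0]}' 40
python3 - <<'E'
from h import *
from station import imaging,manip
s=manip.sense();print(s['tcp_pos'],s['qd'].round(3),s['force'])
for n in('wrist','scene'):
  d=imaging.snapshot(n);cv2.imwrite(f'pics/{n}3.png',d['image'][:,:,::-1]);pickle.dump(d,open(n+'3.pkl','wb'))
  P=cloud(d);print(n)
  for k,m in masks(d).items():
    mm=m&(P[...,2]>.135)&(P[...,2]<.16); v,u=np.where(mm)
    if len(u)<50: continue
    zz=np.median(P[mm][:,2]);zz=.144 if zz<.148 else .155
    mm=mm&(P[...,2]>zz-.004);v,u=np.where(mm)
    R=ray(d,np.c_[u,v],zz)[:,:2].astype(np.float32);c,r=cv2.minEnclosingCircle(R);print(k,len(u),zz,np.round(c,4),round(r,4),R.mean(0).round(4))
E
```

```text
t: 7.2
tcp_pos: [0.5234, -0.1615, 0.2048]
tool_rot: [0.707, 0.707, 0.0, -0.0]
force: [0.7, -0.5, 0.3]
finger_gap: 0.997
t: 7.8
tcp_pos: [0.4955, -0.0302, 0.2053]
tool_rot: [0.707, 0.707, 0.0, 0.001]
force: [0.6, -0.4, 0.3]
finger_gap: 0.994
[ 0.49553565 -0.03016699  0.20525417] [-0.015  0.003 -0.005  0.002  0.003  0.001] [ 0.64515427 -0.43164617  0.25966283]
wrist
red 8662 0.155 [0.4944 0.065 ] 0.0271 [0.4944 0.0662]
green 924 0.155 [ 0.4955 -0.0244] 0.0267 [ 0.4829 -0.0158]
scene
red 363 0.155 [0.4991 0.0651] 0.0287 [0.4989 0.0646]
yellow 345 0.144 [ 0.5681 -0.3589] 0.0285 [ 0.5682 -0.359 ]
```

View pics/wrist3.png

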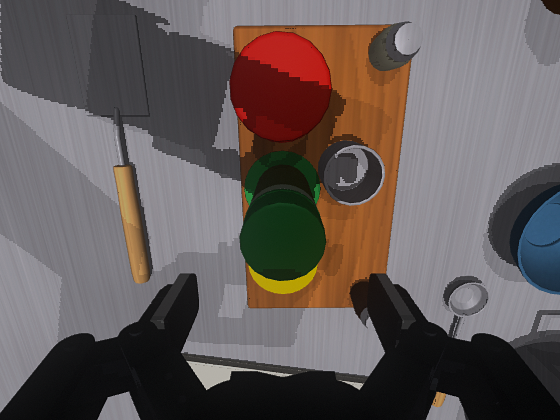

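View pics/scene3.png

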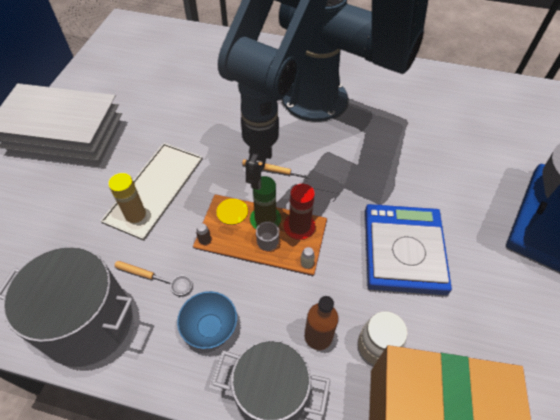

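Yellow stands upright at the far end of the tray (scene 125,195). Green is directly under the jaws, and the TCP is 5 mm short in y.

```bash
python3 -m creep '{"claw":[8.5,8.5,8.5],"dp":[[0.3,-0.05,1],[0.3,-0.05,2],[0.3,-0.05,2]],"roll":[0,0,0]}' 40;python3 - <<'E'
from station import manip
s=manip.sense();print(s['tcp_pos'],s['tool_rot'],s['qd'].round(3))
E
```

```text
t: 8.2
tcp_pos: [0.493, -0.0263, 0.1834]
tool_rot: [0.707, 0.707, -0.001, -0.002]
force: [0.2, -0.6, 0.4]
finger_gap: 0.992
[ 0.49295849 -0.02630903  0.18341759] [ 0.70737063  0.70683967 -0.00102731 -0.00184772] [ 0.005 -0.018 -0.017  0.001  0.019 -0.001]
```

```bash
python3 -m creep '{"claw":[8.5,8.5,8.5,8.5,5,5,5,5,5,5,5],"dp":[[0,0.1,2.5],[0,0.1,5],[0,0.1,6.3],[0,0.1,6.3],[0,0.1,6.3],[0,0.1,6.3],[0,0.1,6.3],[0,0.1,6.3],[0,0.1,6.3],[0,0.1,6.3],[0,0.1,6.3]],"roll":[0,0,0,0,0,0,0,0,0,0,0]}' 40
python3 -m creep '{"claw":[5,5,5,5,5,5],"dp":[[0,0,0],[0,0,-1],[0,0,-3],[0,0,-5],[0,0,-8],[0,0,-8]],"roll":[0,0,0,0,0,0]}' 40;python3 - <<'E'
from station import manip
s=manip.sense();print(s['tcp_pos'],s['tool_rot'],s['qd'].round(3))
E
```

```text
t: 9.3
tcp_pos: [0.4958, -0.0265, 0.1232]
tool_rot: [0.707, 0.707, 0.0, 0.001]
force: [-0.5, -0.9, 6.6]
finger_gap: 0.643
t: 9.9
tcp_pos: [0.4974, -0.0267, 0.2056]
tool_rot: [0.707, 0.707, 0.002, 0.003]
force: [1.4, -0.4, -2.2]
finger_gap: 0.643
[ 0.49744408 -0.02672363  0.20564469] [0.70703647 0.70716638 0.00193394 0.00337615] [-0.004  0.051  0.048 -0.001 -0.052  0.002]
```

```bash
python3 -m creep '{"claw":[5,5,5,5,5,5,5,5,5,5,5,5],"dp":[[-1,0,0],[-3.5,-0.2,0],[-7,-0.4,0],[-11,-0.7,0],[-15,-1,0],[-19,-1.3,0],[-23,-1.6,0],[-27,-1.9,0],[-30,-2.1,0],[-31.7,-2.1,0],[-31.7,-2.1,0],[-31.7,-2.1,0]],"roll":[0,0,0,0,0,0,0,0,0,0,0,0]}' 40;python3 -m creep '{"claw":[5,5,5,5,5,5,5,5],"dp":[[0,0,0],[0,0,1],[0,0,3],[0,0,5],[0,0,7],[0,0,8],[0,0,8],[0,0,8]],"roll":[0,0,0,0,0,0,0,0]}' 40;python3 - <<'E'
from station import manip
s=manip.sense();print(s['tcp_pos'],s['tool_rot'],s['qd'].round(3))
E
```

```text
t: 11.1
tcp_pos: [0.4734, -0.3419, 0.2011]
tool_rot: [0.707, 0.707, 0.0, -0.002]
force: [-0.0, -0.2, -2.0]
finger_gap: 0.643
t: 11.9
tcp_pos: [0.4746, -0.3431, 0.1225]
tool_rot: [0.707, 0.707, 0.0, 0.0]
force: [0.4, -0.5, -2.7]
finger_gap: 0.648
[ 0.47463329 -0.34305444  0.1225227 ] [7.06873476e-01 7.07339982e-01 1.07613528e-05 1.97296558e-04] [-0.005 -0.016 -0.014 -0.001 -0.     0.001]
```

```bash
python3 -m creep '{"claw":[5,5,5,5,5],"dp":[[0,0,0.4],[0,0,0.8],[0,0,1.0],[0,0,1.15],[0,0,1.15]],"roll":[0,0,0,0,0]}' 40
```

```text
t: 12.4
tcp_pos: [0.4743, -0.3435, 0.1123]
tool_rot: [0.707, 0.707, -0.0, 0.0]
force: [-1.9, 1.1, 5.6]
finger_gap: 0.648
```

```bash
python3 -m creep '{"claw":[6,7,8,8,8,8,8,8,8.5,8.5,8.5,8.5],"dp":[[0,0,0],[0,0,0],[0,0,0],[0,0,0],[0,0,-3],[0,0,-6],[0,0,-9.5],[0,0,-9.5],[5,0.2,-9.5],[10,0.5,-9.5],[15,0.8,-9.5],[20,1,-9.5]],"roll":[0,0,0,0,0,0,0,0,0,0,0,0]}' 40
python3 -m creep '{"claw":[8.5,8.5,8.5,8.5,8.5,8.5,8.5,8.5],"dp":[[5,0.2,0],[10,0.5,0],[15,0.8,0],[20,1,0],[20.8,1,0],[20.8,1,0],[20.8,1,0],[20.8,1,0]],"roll":[0,0,0,0,0,0,0,0]}' 40
python3 - <<'E'
from h import *
from station import imaging,manip
s=manip.sense();print(s['tcp_pos'],s['qd'].round(3),s['force'])
for n in('wrist','scene'):
  d=imaging.snapshot(n);cv2.imwrite(f'pics/{n}4.png',d['image'][:,:,::-1]);pickle.dump(d,open(n+'4.pkl','wb'))
  P=cloud(d);print(n)
  for k,m in masks(d).items():
    mm=m&(P[...,2]>.135)&(P[...,2]<.16); v,u=np.where(mm)
    if len(u)<50: continue
    zz=np.median(P[mm][:,2]);zz=.144 if zz<.148 else .155
    mm=mm&(P[...,2]>zz-.004);v,u=np.where(mm)
    R=ray(d,np.c_[u,v],zz)[:,:2].astype(np.float32);c,r=cv2.minEnclosingCircle(R);print(k,len(u),zz,np.round(c,4),round(r,4),R.mean(0).round(4))
E
```

```text
t: 13.6
tcp_pos: [0.4838, -0.1417, 0.2051]
tool_rot: [0.707, 0.707, -0.0, -0.0]
force: [0.1, 0.8, -0.3]
finger_gap: 0.996
t: 14.4
tcp_pos: [0.4944, 0.0629, 0.2056]
tool_rot: [0.708, 0.706, -0.0, 0.0]
force: [0.1, -0.7, -0.9]
finger_gap: 0.999
[0.49439986 0.06290554 0.20556811] [-0.008 -0.003 -0.002  0.002  0.     0.002] [ 0.13744559 -0.65571641 -0.91019838]
wrist
red 4987 0.155 [0.4941 0.0674] 0.0274 [0.4941 0.0688]
scene
red 212 0.155 [0.4994 0.0645] 0.028 [0.503  0.0726]
yellow 345 0.144 [ 0.5681 -0.3589] 0.0285 [ 0.5682 -0.359 ]
green 256 0.144 [ 0.4765 -0.3422] 0.0259 [ 0.4769 -0.3425]
```

View pics/scene4.png

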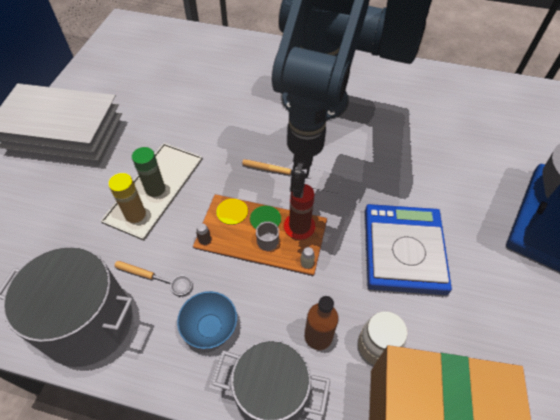

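Green and yellow both stand on the tray (scene 148,172 and 128,198), and the jaws are over red. Red is next.

```bash
python3 -m creep '{"claw":[8.5,8.5,8.5,8.5,8.5,5,5,5,5,5,5,5],"dp":[[0.2,0,2.5],[0.2,0,5],[0.2,0,7.5],[0.2,0,8.4],[0.2,0,8.4],[0.2,0,8.4],[0.2,0,8.4],[0.2,0,8.4],[0.2,0,8.4],[0.2,0,8.4],[0.2,0,8.4],[0.2,0,8.4]],"roll":[0,0,0,0,0,0,0,0,0,0,0,0]}' 40
python3 -m creep '{"claw":[5,5,5,5,5,5],"dp":[[0,0,0],[0,0,-1],[0,0,-3],[0,0,-5],[0,0,-8],[0,0,-8]],"roll":[0,0,0,0,0,0]}' 40;python3 - <<'E'
from station import manip
s=manip.sense();print(s['tcp_pos'],s['tool_rot'],s['qd'].round(3))
E
```

```text
t: 15.7
tcp_pos: [0.495, 0.0664, 0.1231]
tool_rot: [0.707, 0.707, 0.001, 0.001]
force: [-0.5, -1.3, 6.3]
finger_gap: 0.645
t: 16.3
tcp_pos: [0.4966, 0.0665, 0.2054]
tool_rot: [0.707, 0.707, 0.003, 0.003]
force: [0.5, 0.4, -1.5]
finger_gap: 0.645
[0.49660369 0.06650376 0.20543128] [0.70699355 0.70720769 0.0027282  0.00315599] [-0.004  0.053  0.047 -0.001 -0.055 -0.001]
```

```bash
python3 -m creep '{"claw":[5,5,5,5,5,5,5,5,5,5,5,5],"dp":[[-1,-0.5,0],[-3.5,-1.8,0],[-7,-3.5,0],[-10.5,-5,0],[-14,-6.5,0],[-17.5,-8,0],[-21,-9.5,0],[-24.5,-10.8,0],[-28,-11.4,0],[-31.5,-11.4,0],[-35,-11.4,0],[-37.5,-11.4,0]],"roll":[0,0,0,0,0,0,0,0,0,0,0,0]}' 40;python3 -m creep '{"claw":[5,5,5,5,5,5,5,5,5,5],"dp":[[-1.5,0,0],[-1.9,0,0],[-1.9,0,0],[-1.9,0,1],[-1.9,0,3],[-1.9,0,5],[-1.9,0,7],[-1.9,0,8],[-1.9,0,8],[-1.9,0,8]],"roll":[0,0,0,0,0,0,0,0,0,0]}' 40;python3 - <<'E'
from station import manip
s=manip.sense();print(s['tcp_pos'],s['tool_rot'],s['qd'].round(3))
E
```

```text
t: 17.5
tcp_pos: [0.3788, -0.3104, 0.2004]
tool_rot: [0.708, 0.706, -0.0, -0.001]
force: [-0.0, 0.5, -1.9]
finger_gap: 0.644
t: 18.5
tcp_pos: [0.3804, -0.3271, 0.1219]
tool_rot: [0.707, 0.707, 0.0, -0.0]
force: [-0.2, -0.2, -2.8]
finger_gap: 0.646
[ 0.38044536 -0.32707358  0.12193239] [ 7.06836545e-01  7.07376907e-01  3.93528128e-05 -9.34576530e-05] [-0.006 -0.018 -0.016 -0.001 -0.001  0.001]
```

```bash
python3 -m creep '{"claw":[5,5,5,5,6,7,8,8,8,8,8,8],"dp":[[0,0,0.4],[0,0,0.8],[0,0,1.1],[0,0,1.1],[0,0,1.1],[0,0,1.1],[0,0,1.1],[0,0,1.1],[0,0,-2],[0,0,-5],[0,0,-8.5],[0,0,-8.5]],"roll":[0,0,0,0,0,0,0,0,0,0,0,0]}' 40
python3 - <<'E'
from h import *
from station import imaging,manip
s=manip.sense();print(s['tcp_pos'],s['qd'].round(3),s['force'])
for n in('top','scene'):
  d=imaging.snapshot(n);cv2.imwrite(f'pics/{n}5.png',d['image'][:,:,::-1]);pickle.dump(d,open(n+'5.pkl','wb'))
  P=cloud(d);print(n)
  for k,m in masks(d).items():
    mm=m&(P[...,2]>.139)&(P[...,2]<.16); v,u=np.where(mm)
    if len(u)<50: continue
    R=ray(d,np.c_[u,v],.144)[:,:2].astype(np.float32);c,r=cv2.minEnclosingCircle(R);print(k,len(u),np.round(c,4),round(r,4),R.mean(0).round(4))
E
```

```text
t: 19.7
tcp_pos: [0.3821, -0.3298, 0.2108]
tool_rot: [0.707, 0.707, -0.001, 0.005]
force: [0.3, -0.4, 0.4]
finger_gap: 0.937
[ 0.38208246 -0.3298014   0.21076384] [-0.003  0.056  0.056 -0.001 -0.053  0.   ] [ 0.33598609 -0.36897465  0.36536279]
top
red 377 [ 0.3802 -0.3265] 0.0272 [ 0.3812 -0.3235]
scene
red 261 [ 0.3865 -0.3293] 0.0294 [ 0.3854 -0.3287]
yellow 349 [ 0.568  -0.3589] 0.0288 [ 0.5682 -0.3589]
green 274 [ 0.4766 -0.3423] 0.027 [ 0.4774 -0.3422]
```

View pics/scene5.png

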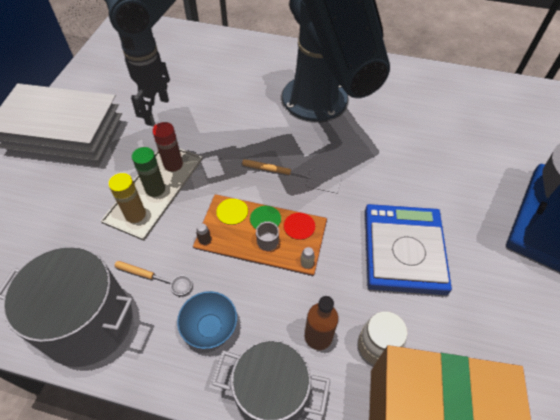

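All three jars stand on the tray, and the pot (267,236) has not moved. The coasters are now fully visible, so I'll measure them and the scale, then go to the pot.

```bash
cat >> h.py <<'E'
def ell(d,m,z):
    cs,_=cv2.findContours(m.astype(np.uint8),cv2.RETR_EXTERNAL,cv2.CHAIN_APPROX_NONE)
    c=max(cs,key=len)[:,0]
    c=cv2.convexHull(c)[:,0]
    return circ(ray(d,c,z)[:,:2])+(len(c),)
E
python3 - <<'E'
from h import *
for n in('top','scene'):
  d=pickle.load(open(n+'5.pkl','rb'));P=cloud(d)
  b=(abs(P[...,1])<.2)&(P[...,0]>.42)&(P[...,0]<.56)&(P[...,2]<.03)
  for k,m in masks(d).items():
    c,r,l=ell(d,m&b,.015);print(n,k,c.round(4),r.round(4),l)
E
python3 -m creep '{"claw":[8.5,8.5,8.5,8.5,8.5,8.5,8.5,8.5,8.5,8.5,8.5,8.5],"dp":[[3.6,2,0],[7.2,4,0],[10.8,6,0],[14.4,8,0],[18,9.9,0],[21,11.5,0],[24,13,0],[27,14.8,0],[30,16.5,0],[32.6,17.9,0],[32.6,17.9,0],[32.6,17.9,0]],"roll":[-0.14,-0.28,-0.42,-0.56,-0.70,-0.84,-0.98,-1.12,-1.26,-1.4,-1.5,-1.571]}' 40
python3 -m creep '{"claw":[8.5,8.5,8.5],"dp":[[0,0,0],[0,0,0],[0,0,0]],"roll":[0,0,0]}' 40
python3 - <<'E'
from h import *
from station import imaging,manip
s=manip.sense();print(s['tcp_pos'],s['tool_rot'],s['qd'].round(3))
d=imaging.snapshot('wrist');cv2.imwrite(f'pics/wrist6.png',d['image'][:,:,::-1]);pickle.dump(d,open('wrist6.pkl','wb'))
E
```

```text
top red [0.4935 0.0651] 0.0399 23
t: 21.0
tcp_pos: [0.5584, -0.0001, 0.2046]
tool_rot: [-0.003, 1.0, 0.0, -0.002]
force: [0.2, -0.0, 0.1]
finger_gap: 0.995
t: 21.3
tcp_pos: [0.5588, -0.0017, 0.2061]
tool_rot: [0.001, 1.0, 0.0, -0.001]
force: [-0.5, -0.2, 0.3]
finger_gap: 0.996
[ 0.55877058 -0.00169426  0.20605972] [ 6.55241387e-04  9.99999477e-01  1.55135895e-04 -7.70170565e-04] [-0.002 -0.008 -0.006  0.001  0.002 -0.005]Traceback (most recent call last):
  File "<stdin>", line 6, in <module>
  File "h.py", line 22, in ell
    c=max(cs,key=len)[:,0]
      ~~~^^^^^^^^^^^^
ValueError: max() iterable argument is empty
```

View pics/wrist6.png

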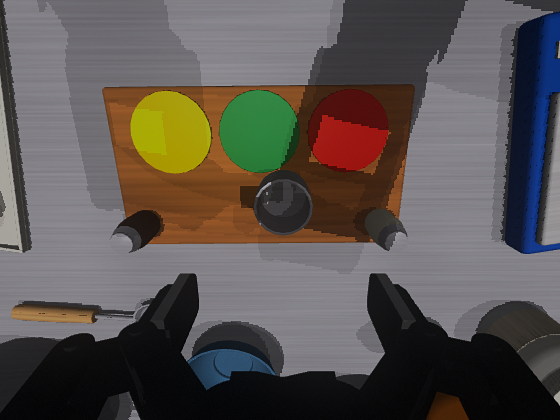

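The wrist view shows the three coasters at (170,131), (259,131) and (348,131), with the pot rim around (283,202).

```bash
python3 - <<'E'
from h import *
d=pickle.load(open('wrist6.pkl','rb'));P=cloud(d)
def msk(d,smin=110,vmin=40):
    hsv=cv2.cvtColor(d['image'],cv2.COLOR_RGB2HSV);H,S,V=[hsv[...,i].astype(int) for i in range(3)]
    ok=(S>smin)&(V>vmin)
    return dict(red=ok&((H<4)|(H>174)),yellow=ok&(H>21)&(H<36),green=ok&(H>40)&(H<90))
for n in('wrist6','top5','scene5'):
  D=pickle.load(open(n+'.pkl','rb'));Q=cloud(D)
  b=(abs(Q[...,1])<.2)&(Q[...,0]>.42)&(Q[...,0]<.56)&(Q[...,2]<.03)&(Q[...,2]>.005)
  for k,m in msk(D).items():
    if (m&b).sum()<100: print(n,k,'few');continue
    c,r,l=ell(D,m&b,.015);print(n,k,c.round(4),r.round(4),l)
cv2.imwrite('pics/w6.png',cv2.resize(d['image'][160:250,230:340][:,:,::-1],None,fx=7,fy=6.6,interpolation=cv2.INTER_CUBIC)) if 0 else cv2.imwrite('pics/w6.png',cv2.resize(d['image'][160:250,230:340][:,:,::-1],None,fx=6,fy=6,interpolation=cv2.INTER_CUBIC))
m=(P[...,2]>.03)&(P[...,2]<.07)&(abs(P[...,1])<.05)&(P[...,0]>.5)&(P[...,0]<.62)
print(np.histogram(P[m][:,2],8)); mm=m&(P[...,2]>P[m][:,2].max()-.005);c,r,l=ell(d,mm,.062);print('pot',c,r)
E
```

```text
wrist6 red [0.4943 0.0642] 0.0402 40
wrist6 yellow [ 0.4953 -0.1144] 0.0404 42
wrist6 green [ 0.4948 -0.0252] 0.0403 43
top5 red [0.4934 0.0647] 0.0395 25
top5 yellow [ 0.4951 -0.1147] 0.0408 25
top5 green [ 0.4973 -0.0264] 0.0353 16
scene5 red [0.4955 0.0638] 0.0392 23
scene5 yellow [ 0.4969 -0.1165] 0.0414 22
scene5 green [ 0.496  -0.0264] 0.0391 20
(array([117, 103, 119, 123, 129, 139, 146, 541]), array([0.03010452, 0.03419489, 0.03828525, 0.04237562, 0.04646599,
       0.05055636, 0.05464672, 0.05873709, 0.06282746]))
pot [ 0.55905274 -0.00151986] 0.02751820318187024
```

View pics/w6.png

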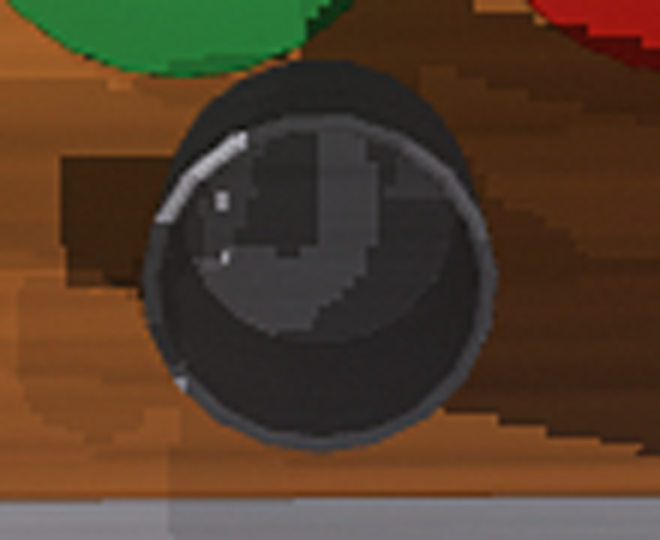

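The pot is at (0.559, -0.0015), right under the jaws.

```bash
python3 -m creep '{"claw":[8.5,8.5,8.5,8.5,8.5,8.5],"dp":[[0,0,4],[0,0,8],[0,0,12],[0,0,15],[0,0,16.2],[0,0,16.2]],"roll":[0,0,0,0,0,0]}' 30
python3 -m creep '{"claw":[7,5,5,5,5,5,5],"dp":[[0,0,0],[0,0,0],[0,0,0],[0,0,0],[0,0,0],[0,0,0],[0,0,0]],"roll":[0,0,0,0,0,0,0]}' 30
```

```text
t: 21.95
tcp_pos: [0.5583, -0.0016, 0.0434]
tool_rot: [0.0, 1.0, 0.0, -0.002]
force: [-0.0, -0.4, 0.6]
finger_gap: 0.994
t: 22.65
tcp_pos: [0.5605, -0.0017, 0.0468]
tool_rot: [-0.0, 1.0, -0.0, 0.002]
force: [0.5, -0.2, 7.1]
finger_gap: 0.658
```

```bash
python3 -m creep '{"claw":[5,5,5,5,5,5,5,5],"dp":[[0,0,0],[0,0,-1],[0,0,-3],[0,0,-5],[0,0,-8],[0,0,-10],[0,0,-10],[0,0,-10]],"roll":[0,0,0,0,0,0,0,0]}' 30
python3 - <<'E'
from h import *
from station import imaging,manip
s=manip.sense();print(s['tcp_pos'],s['tool_rot'],s['qd'].round(3))
d=imaging.snapshot('wrist');cv2.imwrite(f'pics/wrist7.png',d['image'][:,:,::-1])
d=imaging.snapshot('scene');pickle.dump(d,open('scene7.pkl','wb'));cv2.imwrite(f'pics/scene7.png',cv2.resize(d['image'][130:330,200:480][:,:,::-1],None,fx=2.5,fy=2.5,interpolation=cv2.INTER_CUBIC))
E
```

```text
t: 23.45
tcp_pos: [0.559, -0.0014, 0.1452]
tool_rot: [-0.0, 1.0, -0.0, 0.0]
force: [-0.7, 0.3, -1.8]
finger_gap: 0.658
[ 0.55904771 -0.00144822  0.14519965] [-1.62480054e-04  9.99999928e-01 -8.07523055e-05  3.34699720e-04] [-0.001  0.03   0.018  0.001  0.     0.   ]
```

View pics/scene7.png

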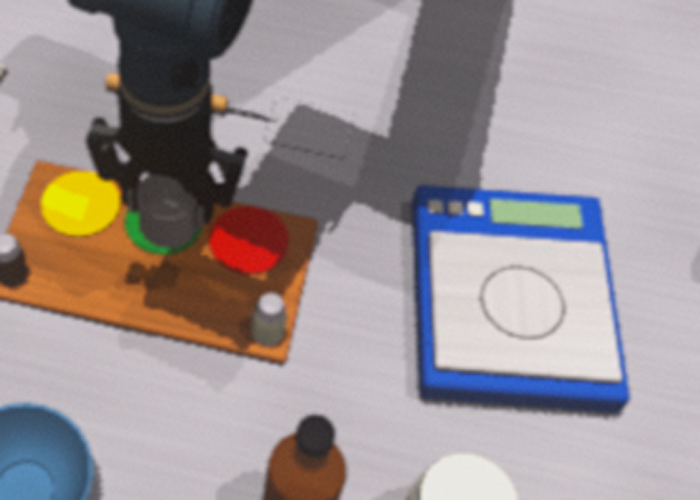

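View pics/wrist7.png

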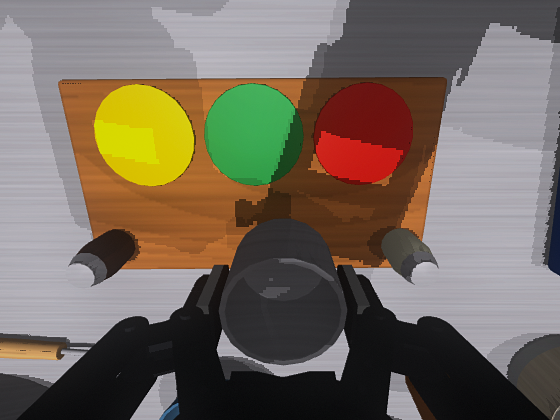

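The pot is held upright. I'll move past the scale so the wrist camera can see the circle.

```bash
python3 -m creep '{"claw":[5,5,5,5,5,5,5,5,5,5,5,5],"dp":[[0,1,0],[-0.3,3.5,0],[-0.8,7,0],[-1.3,11,0],[-1.8,15,0],[-2.3,19,0],[-2.8,23,0],[-3.4,27,0],[-3.9,31,0],[-4.1,33,0],[-4.1,33.7,0],[-4.1,33.7,0]],"roll":[0,0,0,0,0,0,0,0,0,0,0,0]}' 30
python3 -m creep '{"claw":[5,5],"dp":[[0,0,0],[0,0,0]],"roll":[0,0]}' 30
python3 - <<'E'
from h import *
from station import imaging,manip
s=manip.sense();print(s['tcp_pos'],s['tool_rot'],s['qd'].round(3))
d=imaging.snapshot('wrist');pickle.dump(d,open('wrist8.pkl','wb'));cv2.imwrite(f'pics/wrist8.png',d['image'][:,:,::-1])
D=pickle.load(open('scene7.pkl','rb'))
print(ray(D,[[(522.5)/2.5-.5+200,301.5/2.5-.5+130]],.048))
E
```

```text
t: 24.75
tcp_pos: [0.5989, 0.3364, 0.1434]
tool_rot: [-0.001, 1.0, -0.0, -0.001]
force: [-0.3, -0.7, -1.4]
finger_gap: 0.658
t: 24.95
tcp_pos: [0.6, 0.3339, 0.1445]
tool_rot: [0.001, 1.0, -0.0, -0.001]
force: [0.2, 0.2, -0.8]
finger_gap: 0.662
[0.6000179  0.33391657 0.14446624] [ 7.09028482e-04  9.99999475e-01 -4.05750317e-04 -6.17862915e-04] [-0.005 -0.004 -0.005  0.004  0.     0.   ]
[[0.51863738 0.33507997 0.048     ]]
```

View pics/wrist8.png

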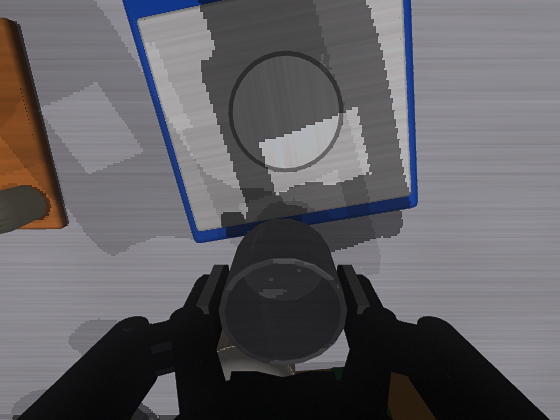

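The circle is centred near (286,111). I'll use its outer edge points.

```bash
python3 - <<'E'
from h import *
d=pickle.load(open('wrist8.pkl','rb'))
print(circ(ray(d,[[230,111],[343,111],[286,51],[286,171]],.048)[:,:2]), ray(d,[[286,111]],.048))
E
```

```text
(array([0.51825104, 0.33683886]), np.float64(0.03911763764290123)) [[0.51584702 0.33651017 0.048     ]]
```

```bash
python3 -m creep '{"claw":[5,5,5,5,5,5,5,5,5,5],"dp":[[2,0.1,0],[5,0.1,0],[7.5,0.1,0],[8.2,0.1,0],[8.2,0.1,1],[8.2,0.1,3],[8.2,0.1,4.8],[8.2,0.1,5.4],[8.2,0.1,5.4],[8.2,0.1,5.4]],"roll":[0,0,0,0,0,0,0,0,0,0]}' 30
python3 -m creep '{"claw":[5,5],"dp":[[0,0,0],[0,0,0]],"roll":[0,0]}' 30
python3 - <<'E'
from station import manip
s=manip.sense();print(s['tcp_pos'],s['tool_rot'],s['qd'].round(3))
E
```

```text
t: 26.0
tcp_pos: [0.5194, 0.3365, 0.091]
tool_rot: [0.0, 1.0, 0.0, 0.001]
force: [0.2, -0.9, -1.1]
finger_gap: 0.657
t: 26.2
tcp_pos: [0.5189, 0.3367, 0.0917]
tool_rot: [-0.0, 1.0, 0.0, 0.001]
force: [0.5, 0.2, -0.7]
finger_gap: 0.658
[0.51886098 0.33673942 0.09169397] [-1.10584687e-04  9.99999536e-01  3.64934661e-04  8.84887384e-04] [ 0.001 -0.001  0.005  0.     0.002  0.003]
```

```bash
python3 -m creep '{"claw":[5,5,5,5,5],"dp":[[0.05,0,0.4],[0.1,0,0.7],[0.1,0,0.9],[0.1,0,1.0],[0.1,0,1.0]],"roll":[0,0,0,0,0]}' 30
```

```text
t: 26.7
tcp_pos: [0.5168, 0.3365, 0.0828]
tool_rot: [-0.0, 1.0, -0.0, -0.0]
force: [-3.6, -1.2, 11.9]
finger_gap: 0.656
```

```bash
python3 -m creep '{"claw":[5.2,5.6,6.2,7,8,8.5,8.5,8.5,8.5,8.5,8.5],"dp":[[0,0,-0.1],[0,0,-0.1],[0,0,-0.1],[0,0,-0.1],[0,0,-0.1],[0,0,-0.1],[0,0,-1],[0,0,-4],[0,0,-8],[0,0,-12],[0,0,-12]],"roll":[0,0,0,0,0,0,0,0,0,0,0]}' 30
python3 -m creep '{"claw":[8.5,8.5,8.5,8.5],"dp":[[-3,0,0],[-8,0,0],[-8,0,0],[-8,0,0]],"roll":[0,0,0,0]}' 30
python3 - <<'E'
from h import *
from station import imaging,manip
s=manip.sense();print(s['tcp_pos'],s['tool_rot'],s['qd'].round(3))
for n in('wrist','scene','top'):
    d=imaging.snapshot(n);pickle.dump(d,open(n+'9.pkl','wb'));cv2.imwrite(f'pics/{n}9.png',d['image'][:,:,::-1])
    P=cloud(d)
    m=(P[...,2]>.093)&(P[...,2]<.104)&(np.hypot(P[...,0]-.5175,P[...,1]-.3365)<.045)
    if m.sum()>20:
        c,r,l=ell(d,m,.098);print(n,m.sum(),c,r)
E
```

```text
t: 27.8
tcp_pos: [0.5209, 0.3382, 0.2077]
tool_rot: [-0.0, 1.0, 0.003, 0.006]
force: [0.3, 0.5, 0.3]
finger_gap: 0.995
t: 28.2
tcp_pos: [0.5975, 0.3359, 0.1999]
tool_rot: [0.001, 1.0, -0.0, -0.001]
force: [0.1, 0.4, -0.9]
finger_gap: 0.998
[0.59753575 0.33592841 0.19991675] [ 5.31267474e-04  9.99999627e-01 -1.66375872e-04 -6.60976987e-04] [ 0.018 -0.019  0.057  0.004  0.008  0.002]
wrist 1075 [0.51621764 0.3366253 ] 0.027385401930168644
scene 76 [0.52115191 0.33446915] 0.027611979871846333
top 80 [0.51534068 0.33671045] 0.027515298940704803
```

View pics/wrist9.png

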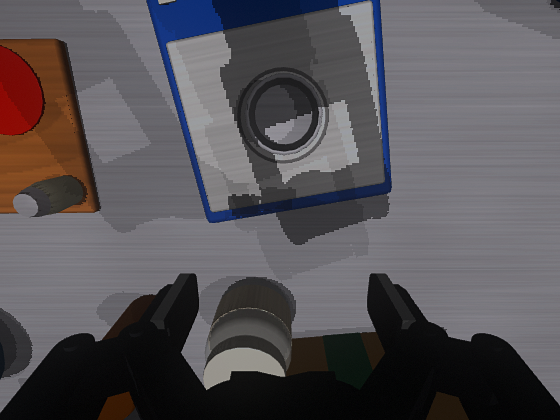

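View pics/scene9.png

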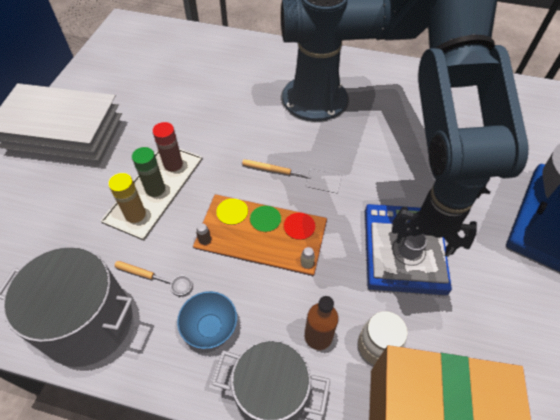

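The pot sits in the middle of the circle (within about 2 mm by the wrist and top views), and the jars are still on the tray. Going back for red.

```bash
python3 -m creep '{"claw":[8.5,8.5,8.5,8.5,8.5,8.5,8.5,8.5,8.5,8.5,8.5,8.5],"dp":[[1.5,-4.5,0],[3,-9,0],[4.6,-14,0],[6.1,-18.5,0],[7.6,-23,0],[9.1,-27.5,0],[10.7,-32.5,0],[12.2,-37,0],[13.7,-41.5,0],[15.2,-46,0],[16.7,-50.5,0],[18.1,-55,0]],"roll":[0.14,0.28,0.42,0.56,0.7,0.84,0.98,1.12,1.26,1.4,1.5,1.571]}' 40
python3 - <<'E'
from station import manip
s=manip.sense();print(s['tcp_pos'],s['tool_rot'],s['qd'].round(3))
E
```

```text
t: 29.55
tcp_pos: [0.4147, -0.214, 0.2012]
tool_rot: [0.708, 0.706, 0.0, -0.0]
force: [1.2, -0.8, -0.6]
finger_gap: 0.998
[ 0.41471256 -0.21397433  0.20118999] [ 7.08044575e-01  7.06167722e-01  8.63912111e-05 -1.44609659e-04] [-0.971  0.074 -0.158  0.003  0.061 -0.278]
```

```bash
python3 -m creep '{"claw":[8,8,8,8,8,8],"dp":[[-4,-1.4,0],[-8,-2.8,0],[-11.3,-3.7,0],[-11.3,-3.7,0],[-11.3,-3.7,0],[-11.3,-3.7,0]],"roll":[0,0,0,0,0,0]}' 40
python3 - <<'E'
from h import *
from station import manip,imaging
s=manip.sense();print(s['tcp_pos'],s['tool_rot'],s['qd'].round(3))
d=imaging.snapshot('wrist');cv2.imwrite('pics/wrist10.png',d['image'][:,:,::-1])
E
```

```text
t: 30.15
tcp_pos: [0.379, -0.3246, 0.2008]
tool_rot: [0.707, 0.708, 0.0, -0.001]
force: [-0.2, -0.6, -0.5]
finger_gap: 0.936
[ 0.37900233 -0.32458024  0.20075085] [ 7.06695074e-01  7.07517674e-01  2.76355745e-04 -8.58734476e-04] [ 0.015  0.001 -0.002 -0.002 -0.004 -0.003]
```

View pics/wrist10.png

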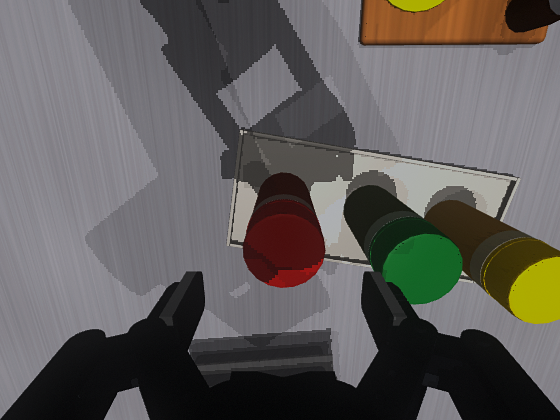

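Red (284,250) lies midway between the fingers. Descending to grip it.

```bash
python3 -m creep '{"claw":[8,8,8,8,8,5,5,5,5,5,5,5],"dp":[[0,0.1,2.5],[0,0.1,5],[0,0.1,7.5],[0,0.1,8.9],[0,0.1,8.9],[0,0.1,8.9],[0,0.1,8.9],[0,0.1,8.9],[0,0.1,8.9],[0,0.1,8.9],[0,0.1,8.9],[0,0.1,8.9]],"roll":[0,0,0,0,0,0,0,0,0,0,0,0]}' 40
python3 -m creep '{"claw":[5,5,5,5,5,5],"dp":[[0,0,0],[0,0,-1],[0,0,-3],[0,0,-5],[0,0,-9],[0,0,-9]],"roll":[0,0,0,0,0,0]}' 40;python3 - <<'E'
from station import manip
s=manip.sense();print(s['tcp_pos'],s['tool_rot'],s['qd'].round(3))
E
```

```text
t: 31.4
tcp_pos: [0.3806, -0.3268, 0.1128]
tool_rot: [0.707, 0.707, 0.0, 0.001]
force: [-0.4, 1.7, 6.4]
finger_gap: 0.647
t: 32.0
tcp_pos: [0.3822, -0.3292, 0.2064]
tool_rot: [0.707, 0.707, -0.001, 0.005]
force: [1.2, 0.2, -2.2]
finger_gap: 0.65
[ 0.38224244 -0.32917537  0.2063798 ] [ 0.70707075  0.70712232 -0.00083717  0.00531855] [-0.002  0.06   0.055  0.    -0.063  0.   ]
```

```bash
python3 -m creep '{"claw":[5,5,5,5,5,5,5,5,5,5,5,5],"dp":[[1,0.2,0],[3.5,1,0],[7,2,0],[10.5,3,0],[14,4,0],[17.5,5,0],[21,6,0],[24.5,7,0],[28,8.2,0],[31.5,9.3,0],[35,10.4,0],[37.5,11.1,0]],"roll":[0,0,0,0,0,0,0,0,0,0,0,0]}' 40;python3 -m creep '{"claw":[5,5,5,5,5,5,5,5,5],"dp":[[1.4,0.3,0],[1.7,0.3,0],[1.7,0.3,0],[1.7,0.3,1],[1.7,0.3,3],[1.7,0.3,5],[1.7,0.3,6.2],[1.7,0.3,6.2],[1.7,0.3,6.2]],"roll":[0,0,0,0,0,0,0,0,0]}' 40;python3 - <<'E'
from h import *
from station import manip,imaging
s=manip.sense();print(s['tcp_pos'],s['tool_rot'],s['qd'].round(3))
d=imaging.snapshot('wrist');cv2.imwrite('pics/wrist11.png',d['image'][:,:,::-1])
d=imaging.snapshot('scene');pickle.dump(d,open('scene11.pkl','wb'));cv2.imwrite(f'pics/scene11.png',cv2.resize(d['image'][130:330,200:480][:,:,::-1],None,fx=2.5,fy=2.5,interpolation=cv2.INTER_CUBIC))
E
```

```text
t: 33.2
tcp_pos: [0.4898, 0.0513, 0.2002]
tool_rot: [0.707, 0.708, -0.001, -0.002]
force: [0.8, 0.3, -2.2]
finger_gap: 0.648
t: 34.1
tcp_pos: [0.4941, 0.0645, 0.1395]
tool_rot: [0.708, 0.707, -0.0, -0.0]
force: [-0.4, 0.4, -1.7]
finger_gap: 0.647
[0.49407529 0.06453052 0.13945566] [ 7.07666459e-01  7.06546473e-01 -3.69370950e-04 -3.58000371e-04] [ 0.006 -0.021 -0.017  0.001  0.002 -0.001]
```

View pics/wrist11.png

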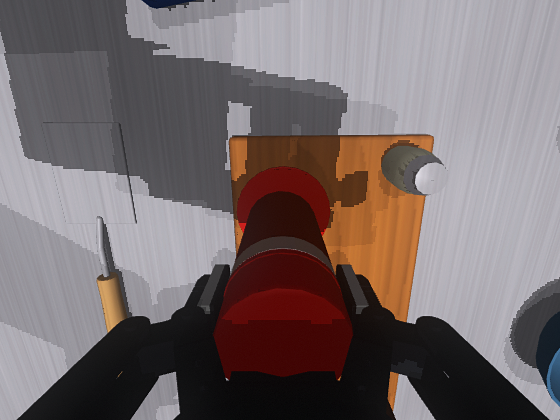

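View pics/scene11.png

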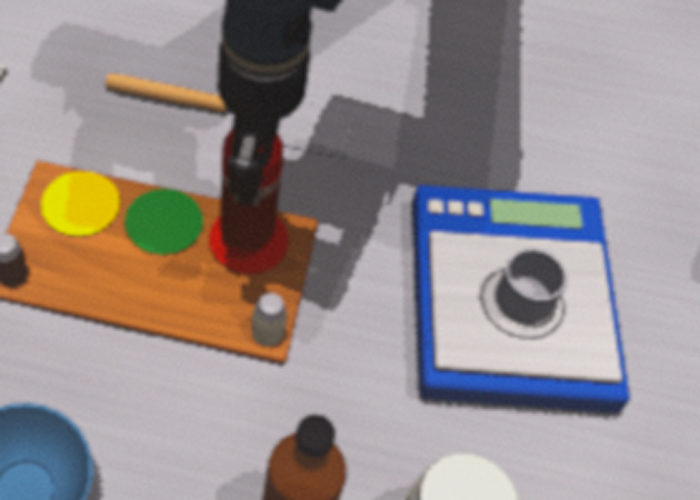

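Red hangs centred over its coaster. Lowering the last 16 mm, then releasing.

```bash
python3 -m creep '{"claw":[5,5,5,5,5,5],"dp":[[0,0,0.5],[0,0,1],[0,0,1.4],[0,0,1.6],[0,0,1.75],[0,0,1.75]],"roll":[0,0,0,0,0,0]}' 40
```

```text
t: 34.8
tcp_pos: [0.494, 0.0656, 0.1238]
tool_rot: [0.707, 0.707, -0.0, 0.0]
force: [-3.0, 0.5, 12.1]
finger_gap: 0.643
```

```bash
python3 -m creep '{"claw":[5.2,5.8,7,8,8.5,8.5,8.5,8.5,8.5,8.5,8.5,8.5],"dp":[[0,0,-0.1],[0,0,-0.1],[0,0,-0.1],[0,0,-0.1],[0,0,-0.1],[0,0,-3],[0,0,-6],[0,0,-8.5],[0,0,-8.5],[-5,-0.2,-8.5],[-10,-0.5,-8.5],[-15,-0.7,-8.5]],"roll":[0,0,0,0,0,0,0,0,0,0,0,0]}' 40
python3 - <<'E'
from h import *
from station import manip,imaging
d=imaging.snapshot('wrist');P=cloud(d)
for k,m in masks(d).items():
    mm=m&(P[...,2]>.149)&(P[...,2]<.16)
    if mm.sum()>100: c,r,l=ell(d,mm,.155);print(k,c,r,mm.sum())
cv2.imwrite('pics/wrist12.png',d['image'][:,:,::-1])
E
python3 -m creep '{"claw":[8,8,8,8,8,8,8,8,8],"dp":[[-5,-0.2,0],[-10,-0.5,0],[-15,-0.8,0],[-20,-1,0],[-24,-1.2,0],[-25.9,-1.3,0],[-25.9,-1.3,0],[-25.9,-1.3,0],[-25.9,-1.3,0]],"roll":[0,0,0,0,0,0,0,0,0]}' 40
python3 - <<'E'
from h import *
from station import manip,imaging
s=manip.sense();print(s['tcp_pos'],s['tool_rot'],s['qd'].round(3))
d=imaging.snapshot('wrist');cv2.imwrite('pics/wrist13.png',d['image'][:,:,::-1])
E
```

```text
t: 36.0
tcp_pos: [0.4866, -0.0853, 0.2065]
tool_rot: [0.706, 0.708, -0.0, -0.001]
force: [0.9, -1.0, -0.9]
finger_gap: 0.995
red [0.49306291 0.06098167] 0.026686165789217942 2699
t: 36.95
tcp_pos: [0.4741, -0.3408, 0.2068]
tool_rot: [0.706, 0.708, 0.0, -0.001]
force: [-0.0, 0.4, -0.3]
finger_gap: 0.936
[ 0.47412699 -0.34082402  0.2068125 ] [ 7.06470529e-01  7.07741219e-01  2.89172346e-04 -1.29384331e-03] [ 0.007 -0.008 -0.005 -0.002 -0.003 -0.002]
```

View pics/wrist12.png

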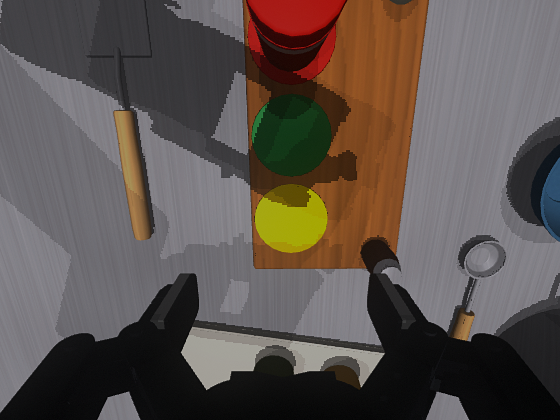

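View pics/wrist13.png

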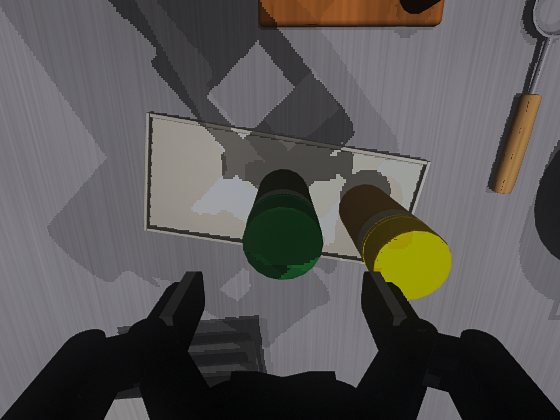

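Red stands on its coaster, and green (283,240) is centred between the fingers.

```bash
python3 -m creep '{"claw":[8,8,8,8,8,5,5,5,5,5,5,5],"dp":[[-0.1,0,2.5],[-0.1,0,5],[-0.1,0,7.8],[-0.1,0,9.4],[-0.1,0,9.4],[-0.1,0,9.4],[-0.1,0,9.4],[-0.1,0,9.4],[-0.1,0,9.4],[-0.1,0,9.4],[-0.1,0,9.4],[-0.1,0,9.4]],"roll":[0,0,0,0,0,0,0,0,0,0,0,0]}' 40
python3 -m creep '{"claw":[5,5,5,5,5,5,5],"dp":[[0,0,0],[0,0,-1],[0,0,-3],[0,0,-6],[0,0,-9],[0,0,-9],[0,0,-9]],"roll":[0,0,0,0,0,0,0]}' 40;python3 - <<'E'
from station import manip
s=manip.sense();print(s['tcp_pos'],s['tool_rot'],s['qd'].round(3))
E
```

```text
t: 38.2
tcp_pos: [0.4749, -0.3447, 0.1147]
tool_rot: [0.707, 0.707, 0.0, 0.001]
force: [0.0, 1.5, 6.5]
finger_gap: 0.649
t: 38.9
tcp_pos: [0.4741, -0.3444, 0.2036]
tool_rot: [0.707, 0.707, -0.0, 0.0]
force: [0.2, -0.6, -2.7]
finger_gap: 0.653
[ 0.47411959 -0.34435329  0.20356361] [ 7.07129973e-01  7.07083498e-01 -7.36395254e-05  3.49292095e-04] [ 0.001  0.034  0.03   0.     0.004 -0.   ]
```

```bash
python3 -m creep '{"claw":[5,5,5,5,5,5,5,5,5,5,5,5],"dp":[[1,0,0],[3.5,0.2,0],[7,0.4,0],[11,0.7,0],[15,1,0],[19,1.3,0],[23,1.6,0],[27,1.9,0],[30,2.1,0],[31.7,2.1,0],[31.7,2.1,0],[31.7,2.1,0]],"roll":[0,0,0,0,0,0,0,0,0,0,0,0]}' 40;python3 -m creep '{"claw":[5,5,5,5,5,5,5],"dp":[[0,0,0],[0,0,1],[0,0,3],[0,0,5],[0,0,6.2],[0,0,6.2],[0,0,6.2]],"roll":[0,0,0,0,0,0,0]}' 40;python3 - <<'E'
from h import *
from station import manip,imaging
s=manip.sense();print(s['tcp_pos'],s['tool_rot'],s['qd'].round(3))
d=imaging.snapshot('wrist');cv2.imwrite('pics/wrist14.png',d['image'][:,:,::-1])
E
```

```text
t: 40.1
tcp_pos: [0.4943, -0.0268, 0.2022]
tool_rot: [0.707, 0.708, -0.001, -0.001]
force: [-0.2, -0.8, -2.5]
finger_gap: 0.645
t: 40.8
tcp_pos: [0.4953, -0.028, 0.1409]
tool_rot: [0.708, 0.707, -0.0, -0.0]
force: [1.0, 0.4, -2.7]
finger_gap: 0.647
[ 0.49526465 -0.02799792  0.14090162] [ 7.07514494e-01  7.06698739e-01 -1.80674542e-04 -3.17278721e-04] [ 0.006 -0.019 -0.013  0.001  0.    -0.   ]
```

View pics/wrist14.png

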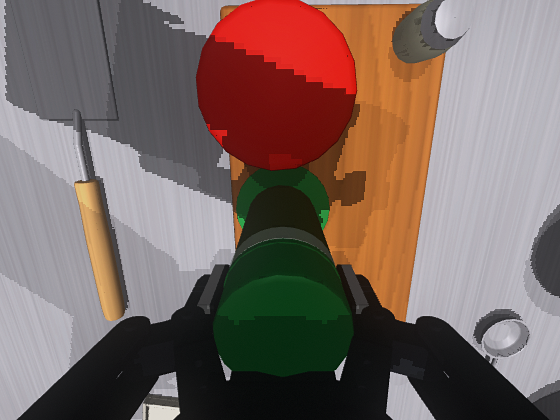

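Green is centred over its coaster.

```bash
python3 -m creep '{"claw":[5,5,5,5,5,5],"dp":[[0,0,0.5],[0,0,1],[0,0,1.3],[0,0,1.5],[0,0,1.6],[0,0,1.6]],"roll":[0,0,0,0,0,0]}' 40
```

```text
t: 41.45
tcp_pos: [0.4952, -0.0273, 0.1257]
tool_rot: [0.707, 0.707, -0.0, -0.0]
force: [-1.1, 0.3, 1.3]
finger_gap: 0.65
```

```bash
python3 -m creep '{"claw":[5,5,5.2,5.8,7,8,8.5,8.5,8.5,8.5,8.5,8.5],"dp":[[0,0,0.1],[0,0,0.15],[0,0,0.1],[0,0,0.1],[0,0,0.1],[0,0,0.1],[0,0,0.1],[0,0,-3],[0,0,-6],[0,0,-8.5],[0,0,-8.5],[-3,0.6,-8.5]],"roll":[0,0,0,0,0,0,0,0,0,0,0,0]}' 40
python3 -m creep '{"claw":[8,8,8,8,8,8,8,8,8,8],"dp":[[-5,1.2,0],[-9,2,0],[-13,2.9,0],[-17,3.8,0],[-21,4.7,0],[-25,5.5,0],[-29,6.3,0],[-30.1,6.55,0],[-30.1,6.55,0],[-30.1,6.55,0]],"roll":[0,0,0,0,0,0,0,0,0,0]}' 40
python3 - <<'E'
from h import *
from station import manip,imaging
s=manip.sense();print(s['tcp_pos'],s['tool_rot'],s['qd'].round(3))
d=imaging.snapshot('wrist');cv2.imwrite('pics/wrist15.png',d['image'][:,:,::-1])
d=imaging.snapshot('scene');cv2.imwrite('pics/scene15.png',d['image'][:,:,::-1])
E
```

```text
t: 42.65
tcp_pos: [0.5002, -0.0551, 0.2105]
tool_rot: [0.706, 0.708, 0.0, -0.001]
force: [-0.2, -0.6, -0.9]
finger_gap: 0.996
t: 43.65
tcp_pos: [0.566, -0.3569, 0.209]
tool_rot: [0.707, 0.707, 0.0, -0.002]
force: [-0.1, -0.1, 0.0]
finger_gap: 0.939
[ 0.56600727 -0.35692404  0.20895834] [ 7.07094116e-01  7.07117164e-01  1.85744268e-04 -1.78680198e-03] [ 0.02  -0.017  0.015  0.    -0.    -0.001]
```

View pics/wrist15.png

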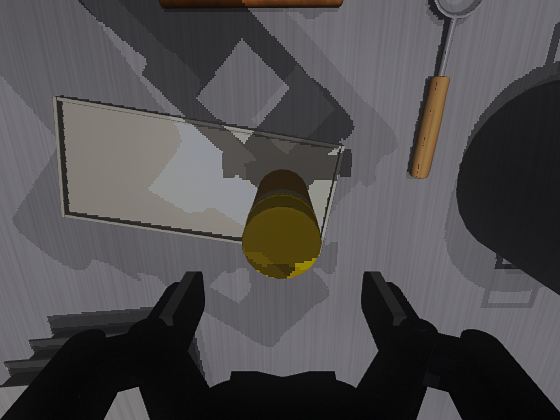

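View pics/scene15.png

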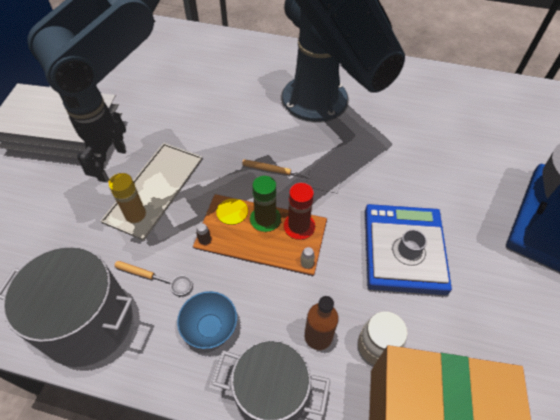

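Green and red stand on their coasters. Yellow (282,240) is centred between the fingers.

```bash
python3 -m creep '{"claw":[8,8,8,8,8,5,5,5,5,5,5,5],"dp":[[-0.1,0,2.5],[-0.1,0,5],[-0.1,0,7.8],[-0.1,0,9.5],[-0.1,0,9.5],[-0.1,0,9.5],[-0.1,0,9.5],[-0.1,0,9.5],[-0.1,0,9.5],[-0.1,0,9.5],[-0.1,0,9.5],[-0.1,0,9.5]],"roll":[0,0,0,0,0,0,0,0,0,0,0,0]}' 40
python3 -m creep '{"claw":[5,5,5,5,5,5,5],"dp":[[0,0,0],[0,0,-1],[0,0,-3],[0,0,-6],[0,0,-9],[0,0,-9],[0,0,-9]],"roll":[0,0,0,0,0,0,0]}' 40;python3 - <<'E'
from station import manip
s=manip.sense();print(s['tcp_pos'],s['tool_rot'],s['qd'].round(3))
E
```

```text
t: 44.95
tcp_pos: [0.5674, -0.3598, 0.1169]
tool_rot: [0.707, 0.707, 0.0, 0.001]
force: [-1.6, -0.2, 5.6]
finger_gap: 0.648
t: 45.65
tcp_pos: [0.5667, -0.3594, 0.2057]
tool_rot: [0.707, 0.707, 0.0, 0.0]
force: [0.2, 0.6, -2.0]
finger_gap: 0.65
[ 0.56672822 -0.35940301  0.20570249] [7.07130144e-01 7.07083291e-01 1.98759988e-07 4.23333664e-04] [-0.     0.035  0.04  -0.002  0.005 -0.001]
```

```bash
python3 -m creep '{"claw":[5,5,5,5,5,5,5,5,5,5,5],"dp":[[1,-0.3,0],[3.5,-1,0],[7,-2,0],[11,-3.2,0],[15,-4.4,0],[19,-5.6,0],[22,-6.4,0],[23.8,-7,0],[24.4,-7.15,0],[24.4,-7.15,0],[24.4,-7.15,0]],"roll":[0,0,0,0,0,0,0,0,0,0,0]}' 40;python3 -m creep '{"claw":[5,5,5,5,5,5,5],"dp":[[0,0,0],[0,0,1],[0,0,3],[0,0,5],[0,0,6.2],[0,0,6.2],[0,0,6.2]],"roll":[0,0,0,0,0,0,0]}' 40;python3 - <<'E'
from h import *
from station import manip,imaging
s=manip.sense();print(s['tcp_pos'],s['tool_rot'],s['qd'].round(3))
d=imaging.snapshot('wrist');cv2.imwrite('pics/wrist16.png',d['image'][:,:,::-1])
E
```

```text
t: 46.75
tcp_pos: [0.4963, -0.1167, 0.2053]
tool_rot: [0.707, 0.707, 0.0, 0.001]
force: [0.2, -0.6, -1.4]
finger_gap: 0.647
t: 47.45
tcp_pos: [0.4955, -0.1157, 0.1431]
tool_rot: [0.707, 0.707, -0.0, -0.0]
force: [0.4, 0.2, -2.1]
finger_gap: 0.652
[ 0.49550014 -0.11571077  0.14312582] [ 7.07240102e-01  7.06973429e-01 -3.03509683e-05 -8.99680029e-05] [ 0.004 -0.022 -0.012  0.002 -0.001 -0.001]
```

View pics/wrist16.png

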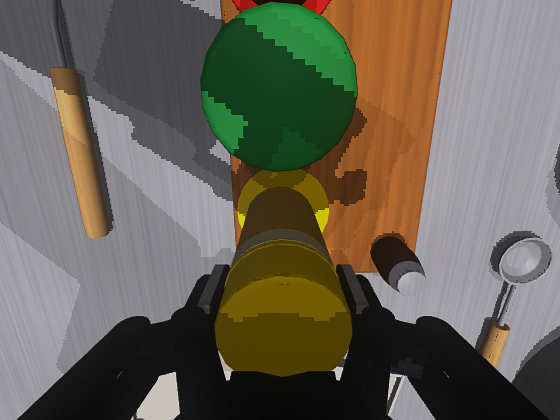

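Yellow is centred over its coaster.

```bash
python3 -m creep '{"claw":[5,5,5,5,5,5],"dp":[[0,0,0.5],[0,0,1],[0,0,1.3],[0,0,1.5],[0,0,1.68],[0,0,1.68]],"roll":[0,0,0,0,0,0]}' 40
```

```text
t: 48.1
tcp_pos: [0.4952, -0.1154, 0.1279]
tool_rot: [0.707, 0.707, -0.0, 0.0]
force: [-2.9, 0.1, 9.3]
finger_gap: 0.646
```

```bash
python3 -m creep '{"claw":[5.2,5.8,7,8,8.5,8.5,8.5,8.5,8.5,8.5,8.5,8.5],"dp":[[0,0,-0.1],[0,0,-0.1],[0,0,-0.1],[0,0,-0.1],[0,0,-0.1],[0,0,-3],[0,0,-6],[0,0,-10],[0,0,-14],[0,0,-18],[0,0,-22],[0,0,-22]],"roll":[0,0,0,0,0,0,0,0,0,0,0,0]}' 40
python3 -m creep '{"claw":[8.5,8.5,8.5,8.5,8.5,8.5,8.5,8.5],"dp":[[-5,0,0],[-10,0,0],[-15,0,0],[-20,0,0],[-20,0,0],[-20,0,0],[-20,0,0],[-20,0,0]],"roll":[0,0,0,0,0,0,0,0]}' 40
python3 - <<'E'
from h import *
from station import manip,imaging
s=manip.sense();print(s['tcp_pos'],s['force'],s['qd'].round(3))
co=dict(red=(.4943,.0645),green=(.4950,-.0252),yellow=(.4953,-.1146))
for n in('wrist','scene','top'):
    d=imaging.snapshot(n);cv2.imwrite(f'pics/{n}17.png',d['image'][:,:,::-1]);P=cloud(d)
    for k,m in masks(d).items():
        if k=='green':
            hsv=cv2.cvtColor(d['image'],cv2.COLOR_RGB2HSV);m=(hsv[...,0]>45)&(hsv[...,0]<85)&(hsv[...,1]>100)
        mm=m&(P[...,2]>.149)&(P[...,2]<.16)&(np.hypot(P[...,0]-co[k][0],P[...,1]-co[k][1])<.05)
        if mm.sum()>50: c,r,l=ell(d,mm,.155);print(n,k,c.round(4),'err mm',((c-co[k])*1000).round(1),r.round(4),np.median(P[mm][:,2]).round(4))
    m=(P[...,2]>.093)&(P[...,2]<.104)&(np.hypot(P[...,0]-.5175,P[...,1]-.3365)<.045)
    if m.sum()>20: c,r,l=ell(d,m,.098);print(n,'pot',c,r)
E
```

```text
t: 49.3
tcp_pos: [0.4983, -0.1166, 0.3524]
tool_rot: [0.707, 0.707, 0.002, 0.006]
force: [0.6, 0.3, -1.1]
finger_gap: 1.001
t: 50.1
tcp_pos: [0.4953, -0.3137, 0.3463]
tool_rot: [0.706, 0.708, 0.0, -0.001]
force: [-0.8, -0.8, 0.1]
finger_gap: 0.996
[ 0.49527966 -0.31370529  0.34626865] [-0.75078021 -0.81003828  0.12402768] [ 0.004 -0.004 -0.006 -0.001 -0.001 -0.   ]
wrist yellow [ 0.4933 -0.1163] err mm [-2.  -1.7] 0.0275 0.153
scene red [0.498  0.0613] err mm [ 3.7 -3.2] 0.0283 0.1555
scene yellow [ 0.4969 -0.1158] err mm [ 1.6 -1.2] 0.0276 0.1559
scene green [ 0.4987 -0.0266] err mm [ 3.7 -1.4] 0.0282 0.1557
scene pot [0.5202738 0.3344078] 0.02879539055369076
top red [0.4924 0.0633] err mm [-1.9 -1.2] 0.0273 0.1551
top green [ 0.4935 -0.0246] err mm [-1.5  0.6] 0.0272 0.155
top pot [0.5153563 0.3370447] 0.02768140866020957
```

View pics/scene17.png

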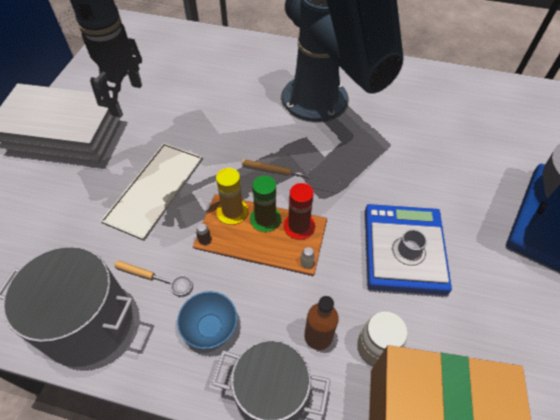

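View pics/top17.png

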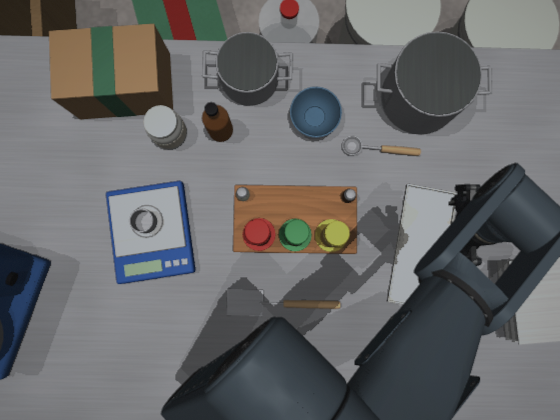

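All three jars stand on their own coasters and the pot is in the middle of the plate, each within about 5 mm. The arm is clear, so I'm handing in.

```bash
python3 -c "
from station import workorder
print(workorder.sign_off())"
```

```text
the job is handed in; nothing more can be done
None
```

The job is done and handed in at about 50 s of the 141 s allowed. I moved the three jars to the tray, set the pot on the weighing plate, then put each jar back on the coaster of its lid colour. Nothing was tipped or dropped. Sign-off reports no verdict.

- **Jars:** In the last pictures all three stand upright, lid tops at the expected height. Against the measured coaster centres, red and green are off by 1.6–2.2 mm in the top view and 4–5 mm in the scene view. Yellow is off by 2–3 mm in the wrist and scene views; the limit is 13 mm.
- **Pot:** It stands 2–4 mm from the middle of the plate, depending on the camera; the limit is 15 mm.
- **Disagreement:** Throughout the job the scene camera read about 3–5 mm farther out in x than the top and wrist cameras. I placed by the wrist and top readings.
- **Not checked:** The top view gave no reading for the yellow lid, and the wrist view gave none for red, green or the pot.
- **Arm:** It was clear of everything and open at sign-off, with no contact force beyond the usual ±1 N reading.

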